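# Change the assay cartridges in a divided organiser

## Task

Change the cartridges in the divided organiser: lift it (its bar handle is there for that), carry it over the steel discard tub and dip the cartridge compartment's open corner so that the used cartridges, and nothing else, slide out into the tub, then set it back flat on its rubber mat. After that take every fresh cartridge from the pocket tray and put it in the emptied compartment, with caps and bung still in their own compartments and the vial and dish on the bench left alone.

Things in the scene. Friction and masses are not known exactly. Their poses are not given: they have to be found in the camera images.
- organiser_handle (a point): centre of the bar handle (60 mm long in x, 12 mm thick in y, standing free from 34 to 82 mm above the tray's underside) over the middle of the loose grey divided organiser (178 x 178 mm, 0.35 kg empty). Point 65 mm above the underside; x along the bar, z up out of the tray. Four 84 x 84 mm compartments, floor 4 mm, walls and dividers to 34 mm. Starts flat on the mat at any yaw
- spout (a point): open outer corner, at floor level, of the cartridge compartment: 89, 89, -61 mm from the handle point in the organiser's axes. Outer walls are only the middle 76 mm of each side, so every compartment is open at its outer corner. Parts slide out when this corner is dipped (slippery floor: they start near 15 degrees, 40 is plenty); walls keep the other compartments' parts in
- bay (a point): centre of the floor of that cartridge compartment (the +x +y quarter, where the used cartridges lie), 44, 44, -61 mm from the handle point in the organiser's axes
- tub_in (a point): centre of the inner floor (4 mm above the bench) of the fixed stainless discard tub, an open box 220 x 190 x 60 mm outside (x, y, z), walls 4 mm
- pocket_tray_top (a point): centre of the top face (20 mm above the bench) of the fixed black pocket tray, 180 x 140 mm (x, y), with four pockets 64 x 20 mm and 10 mm deep, long in x, centred at x +-43, y +-31 mm; cartridges in them stand 18 mm proud of the tray
- bench_mat_top (a point): centre of the top of the fixed black rubber mat, 240 x 240 mm, 3 mm thick, on which the organiser belongs
- used1_centre (a point): used white plastic assay cartridge, a block 60 x 16 x 28 mm (x long, y wide, z high), 30 g; the point is its centre; lies in the organiser's cartridge compartment at the start; may be absent
- used2_centre (a point): used white plastic assay cartridge, a block 60 x 16 x 28 mm (x long, y wide, z high), 30 g; the point is its centre; lies in the organiser's cartridge compartment at the start; may be absent
- used3_centre (a point): used white plastic assay cartridge, a block 60 x 16 x 28 mm (x long, y wide, z high), 30 g; the point is its centre; lies in the organiser's cartridge compartment at the start; may be absent
- fresh1_centre (a point): fresh white plastic assay cartridge, a block 60 x 16 x 28 mm (x long, y wide, z high), 30 g; the point is its centre; sits in a pocket of the pocket tray at the start; may be absent
- fresh2_centre (a point): fresh white plastic assay cartridge, a block 60 x 16 x 28 mm (x long, y wide, z high), 30 g; the point is its centre; sits in a pocket of the pocket tray at the start; may be absent
- fresh3_centre (a point): fresh white plastic assay cartridge, a block 60 x 16 x 28 mm (x long, y wide, z high), 30 g; the point is its centre; sits in a pocket of the pocket tray at the start; may be absent
- fresh4_centre (a point): fresh white plastic assay cartridge, a block 60 x 16 x 28 mm (x long, y wide, z high), 30 g; the point is its centre; sits in a pocket of the pocket tray at the start; may be absent
- cap1_centre (a point): blue bottle cap, 40 mm across, 24 mm high, in the organiser's (-x +y) compartment; the point is its centre. It stays there
- cap2_centre (a point): blue bottle cap, 40 mm across, 24 mm high, in the organiser's (-x -y) compartment; the point is its centre. It stays there
- bung_centre (a point): black rubber bung, 38 mm across, 26 mm high, in the organiser's (+x -y) compartment; the point is its centre. It stays there
- vial: small glass vial with a black cap standing on the bench, 28 mm across, 60 mm high, origin under it; leave it alone
- dish: flat round culture dish on the bench, 90 mm across, 16 mm high, origin under it; leave it alone
Things that resemble listed ones, but are neither listed nor needed, are in the scene too. Leave any orange look-alike of the part that bears fresh2_centre alone.

How it is judged:
By the outcome, as a careful person would: the job done as asked, in the order asked, and still so for the second after the job is handed in, with the robot touching nothing.
Of used1, used2, used3 only 1 to 3 are there at a start; the rules pass over those that are not, and their reading is None.
Of fresh1, fresh2, fresh3, fresh4 only 3 to 4 are there at a start; the rules pass over those that are not, and their reading is None.
At some moment in a run one of fresh1, fresh2, fresh3, fresh4 may be knocked a few centimetres aside while the robot is not near it.
It also fails if it takes over 210 s, if anything falls off the work surface, if the arm or the gripper's body presses on something with over 40 N, if the wrist force passes 120 N, or if a joint passes its speed limit or range.

## Robot

A 6-joint arm with a two-finger parallel gripper is mounted at the origin on the work surface. World frame = base frame: x ahead of the robot, y to its left, z up, the work surface at z = 0. Lengths are in mm, angles in rad, forces in N, time in s.
With the tool pointing down it reaches from about 400 to 925 mm from the base axis. Payload 12.5 kg.
Tool frame: the origin (TCP) lies at the centre of the arm's flange, where the gripper is bolted on; the fingertips stand 190 mm ahead of it and the grasp point (between the pads) lies 171 mm ahead of it; z points along the fingers, y is the direction in which the jaws open and shut (so a half turn about z gives the same grasp; the last joint's range is limited). The gripper opens to 95 mm and grips with 3 to 60 N. Pads are 20 mm wide; open, the fingers measure 119 mm over their backs; the gripper's body (75 mm by 180 mm) begins 59 mm behind the grasp point.
Start: joints at [1.049, 0.491, 1.559, -0, 1.092, -0.106], TCP at [252.428, 571.756, 404.761] pointing down, gripper open.
Joint ranges: [-3.1, 3.1], [-0.84, 2.19], [0.05, 2.79], [-1.13, 4.28], [0.06, 2.93], [-2.69, 2.69]. Speed limits (rad/s): [2.22, 2.22, 2.79, 3.14, 3.14, 3.14].

## Interface

Orientations are given as [roll, pitch, yaw] about the fixed x, y, z axes, in that order (R = Rz(yaw) Ry(pitch) Rx(roll)).
In Python, from cell import env, optics gives the robot as it stands.
- The arm moves only by the tool apply_moves, never from a script. Its argument "commands" is a list of rows, each a list of 7 numbers: the turn, a rotation vector about the tool's x, y, z in degrees, then the shift along the tool's x, y, z in m, then the finger opening in m, from 0 to 0.0951. A call has 1 to 5 rows; each row shifts and turns the commanded pose from where the row before left it, along the tool's axes as they then stand; what a row does not reach is not made up. A row lasts 1/12 s, in which the tool goes at most 41.7 mm and 7.16 degrees, less where a joint would pass 70% of its speed; a pose out of reach is approached as far as the arm can. A call with a gripper value outside its range is refused whole. The fingers move at their own pace and stop on an object; the grip force is fixed at half the most. Time passes only in rows, so rows that do not move let the fingers close. It gives the time, the measured TCP pose, the force and the opening at its end, in the units of the state.
- env.state(): the state, without advancing time (a new reading comes with each control period).
- optics.read_camera(name): name is "scene" or "top" or "wrist"; returns a dict with "color" (420x560x3 uint8, red, green, blue), "fx", "fy", "cx", "cy" (pixels), "distortion" ([k1, k2, p1, p2, k3] as OpenCV has them; the pictures are not rectified), "eye" and "rotation" of the camera in the world; the wrist camera has in their place "T_tool_cam" (4x4, takes a point from camera to tool coordinates, whose origin is the TCP and whose axes are the flange's). Camera axes: x right, y up, looking along -z (the intrinsics and any distortion apply to the point x, -y, -z); pixel columns grow to the right and rows downward; lengths in mm; the calibration is good to about 2 mm. A picture is of the moment at which its call begins: read the wrist's pose just before it. There is no depth.
- env.job_done(): hands the job in, once; it reports no verdict.
The state is a dict: "t": time; "joints": joint angles; "qvel": joint speeds; "tau": joint torques, N m; "eef_pos": TCP position; "tcp_rot": TCP orientation; "ft_force": force on the tool from outside, world axes, zero at the start; "moment": the same for the moment, N m; "opening": opening from 0.0 (shut) to 1.0 (fully open).
Only numpy, scipy, OpenCV 4.12 (cv2) and the standard library are available. Lean on these libraries where they do the work, as an engineer would, in place of code of your own. Each camera call takes 0.05 s, during which the arm holds its last target. There are 200 camera calls.

## Working session

There is one attempt and no reset: what is moved stays moved. The work goes in short steps, Python scripts to look and compute and a tool call to move; the robot and the scene stay as the last step left them, time stands still between calls to the robot, and variables do not carry over. Pictures are saved under pics/ and viewed, about 12 in all and at most 16, crops included, and the job is handed in when it is done.

Besides the shell and the picture viewer there is one more tool, called after "Call:" by a JSON object that holds its "method" and its "body". apply_moves: Moves the arm, as the interface text tells. Its arguments: {"type":"object","properties":{"commands":{"type":"array","items":{"type":"array","items":{"type":"number"}}}},"required":["commands"]}

```bash
ls; mkdir -p pics
python3 - <<'E'
from cell import env, optics
import cv2
print(env.state())
for n in ("scene","top","wrist"):
    d=optics.read_camera(n)
    cv2.imwrite(f"pics/{n}0.png",cv2.cvtColor(d["color"],cv2.COLOR_RGB2BGR))
    print(n,{k:v for k,v in d.items() if k!="color"})
E
```

```text
pics
{'t': 0.0, 'joints': array([ 1.04938102e+00,  4.91556187e-01,  1.55945660e+00,  4.55312515e-06,
        1.09170171e+00, -1.05601580e-01]), 'qvel': array([-1.16079666e-03, -1.13995112e-04, -1.34894274e-04, -7.63646976e-05,
        5.05950067e-04,  6.28222979e-04]), 'tau': array([ 2.35627238e-03, -6.12660527e+01, -2.58174992e+01,  6.93300529e-02,
        4.83555137e-02, -1.32298055e-04]), 'eef_pos': array([252.42080478, 571.71996898, 404.16126258]), 'tcp_rot': array([-3.14047748e+00, -1.22264567e-04,  2.72577676e+00]), 'ft_force': array([-0.0373626 , -0.59217794, -0.66244694]), 'moment': array([-0.02810499,  0.00548843,  0.02459691]), 'opening': 1.0006578040830356}
scene {'fx': 391.64485361306885, 'fy': 391.64485361306885, 'cx': 284.46287806165003, 'cy': 208.55516234449397, 'distortion': array([0.01862735, 0.        , 0.        , 0.        , 0.        ]), 'eye': array([824.85294067, 415.77951677, 968.58519741]), 'rotation': array([0.51182487, 0.01386739, 2.43426796])}
top {'fx': 419.4010475167324, 'fy': 419.4010475167324, 'cx': 278.35794548982204, 'cy': 217.120898602984, 'distortion': array([-0.08693397,  0.        ,  0.        ,  0.        ,  0.        ]), 'eye': array([ 231.78339404,   -3.98687604, 1241.84174309]), 'rotation': array([ 2.40971031e-01, -6.68567959e-04, -1.44874892e+00])}
wrist {'fx': 369.155236709586, 'fy': 369.155236709586, 'cx': 282.92649263653306, 'cy': 206.8512331926238, 'distortion': array([-0.09407744,  0.        ,  0.        ,  0.        ,  0.        ]), 'T_tool_cam': array([[ 8.44233092e-05,  9.67524340e-01,  2.52777855e-01,
         7.20308233e+01],
       [ 9.99999828e-01, -2.28414114e-04,  5.40288312e-04,
         3.50853299e-01],
       [ 5.80480122e-04,  2.52777766e-01, -9.67524193e-01,
         1.97586001e+01],
       [ 0.00000000e+00,  0.00000000e+00,  0.00000000e+00,
         1.00000000e+00]])}
```

View pics/top0.png

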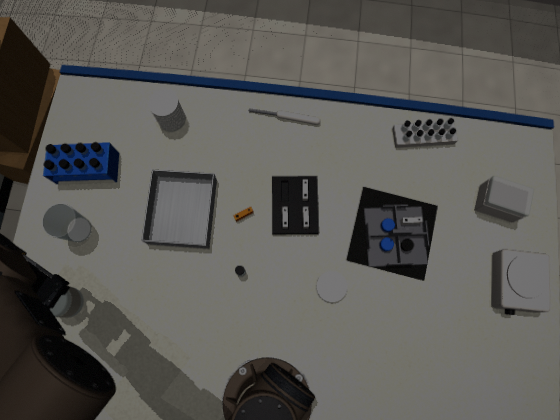

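View pics/scene0.png

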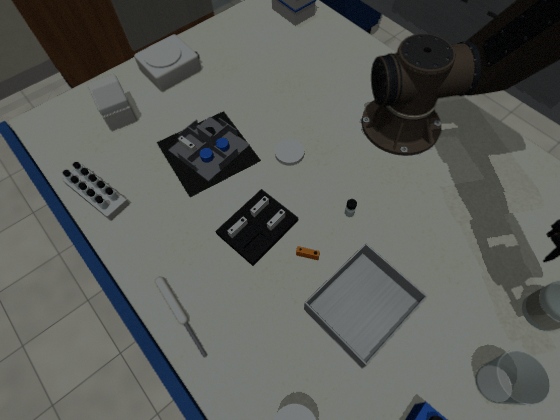

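```bash
cat > h.py <<'E'
from cell import env, optics
import cv2, numpy as np
from scipy.spatial.transform import Rotation as Ro
def shot(n):
    s=env.state(); d=optics.read_camera(n)
    d["K"]=np.array([[d["fx"],0,d["cx"]],[0,d["fy"],d["cy"]],[0,0,1]])
    if "eye" in d: d["R"]=Ro.from_euler("xyz",d["rotation"]).as_matrix(); d["e"]=np.array(d["eye"])
    else:
        R=Ro.from_euler("xyz",s["tcp_rot"]).as_matrix(); T=d["T_tool_cam"]
        d["R"]=R@T[:3,:3]; d["e"]=s["eef_pos"]+R@T[:3,3]
    d["bgr"]=cv2.cvtColor(d["color"],cv2.COLOR_RGB2BGR)
    return d
def plane(d,uv,z):
    p=cv2.undistortPoints(np.array(uv,float).reshape(-1,1,2),d["K"],d["distortion"]).reshape(-1,2)
    r=np.c_[p[:,0],-p[:,1],-np.ones(len(p))]@d["R"].T
    return d["e"]+r*((z-d["e"][2])/r[:,2])[:,None]
def proj(d,P):
    c=(np.atleast_2d(P)-d["e"])@d["R"]; c[:,1:]*=-1
    return cv2.projectPoints(c,np.zeros(3),np.zeros(3),d["K"],d["distortion"])[0].reshape(-1,2)
def crop(d,x0,y0,x1,y1,k,name):
    cv2.imwrite("pics/"+name,cv2.resize(d["bgr"][y0:y1,x0:x1],None,fx=k,fy=k,interpolation=cv2.INTER_CUBIC))
def blobs(d,mask,amin=15):
    n,l,s,c=cv2.connectedComponentsWithStats(mask.astype(np.uint8))
    out=[]
    for i in range(1,n):
        if s[i,4]>=amin:
            ys,xs=np.where(l==i); out.append((s[i,4],c[i],cv2.minAreaRect(np.c_[xs,ys].astype(np.float32))))
    return out
E
python3 - <<'E'
from h import *
for n in("top","scene"):
    d=shot(n); hsv=cv2.cvtColor(d["bgr"],cv2.COLOR_BGR2HSV)
    if n=="top": crop(d,140,160,450,290,2.5,"topc.png")
    H,S,V=[hsv[...,i] for i in range(3)]
    print(n)
    for nm,m,z in(("blue",(H>100)&(H<125)&(S>150)&(V>60),31),("dark",(V<45),3),("darktray",V<45,20),("orange",(H<20)&(S>150)&(V>80),0)):
        for a,c,r in blobs(d,m,40):
            P=plane(d,[c],z)[0]
            if 300<P[0]<900 and abs(P[1])<450: print(nm,a,c.round(1),P.round(1), [x.round(0).tolist() for x in plane(d,cv2.boxPoints(r),z)[:,:2]] if 'dark' in nm else '')
E
```

```text
top
blue 128 [387.9 224.3] [ 545.  -295.3   31. ] 
blue 137 [386.8 243.5] [ 486.6 -295.5   31. ] 
dark 679 [165.  192.1] [570.7 391.8   3. ] [[503.0, 539.0], [738.0, 368.0], [639.0, 249.0], [413.0, 420.0]]
dark 365 [198.7 223.5] [484.9 270.1   3. ] [[408.0, 420.0], [644.0, 249.0], [548.0, 129.0], [320.0, 301.0]]
dark 2263 [293.8 204.8] [578.6  -9.9   3. ] [[659.0, 73.0], [682.0, -69.0], [500.0, -93.0], [479.0, 45.0]]
dark 2760 [387.8 224.5] [ 551.7 -301.7    3. ] [[427.0, -184.0], [663.0, -217.0], [636.0, -461.0], [401.0, -417.0]]
dark 513 [406.  269.5] [ 420.8 -364.7    3. ] [[425.0, -259.0], [444.0, -424.0], [400.0, -427.0], [381.0, -262.0]]
dark 67 [239.5 270.1] [360.1 126.7   3. ] [[364.0, 144.0], [377.0, 124.0], [356.0, 110.0], [343.0, 129.0]]
darktray 679 [165.  192.1] [566.1 386.4  20. ] [[499.0, 532.0], [731.0, 363.0], [633.0, 246.0], [410.0, 414.0]]
darktray 365 [198.7 223.5] [481.4 266.4  20. ] [[406.0, 414.0], [639.0, 245.0], [543.0, 127.0], [319.0, 296.0]]
darktray 2263 [293.8 204.8] [573.8  -9.8  20. ] [[653.0, 72.0], [675.0, -69.0], [496.0, -92.0], [475.0, 44.0]]
darktr
[... 1681 characters left out ...]
[890.0, -450.0], [873.0, -455.0], [870.0, -428.0], [886.0, -422.0]]
darktray 46 [108.6 190.5] [ 830.2 -372.9   20. ] [[839.0, -383.0], [822.0, -389.0], [820.0, -364.0], [837.0, -359.0]]
darktray 49 [ 90.2 192.3] [ 872.8 -401.9   20. ] [[883.0, -413.0], [867.0, -418.0], [863.0, -391.0], [880.0, -385.0]]
darktray 2643 [256.7 228.6] [5.857e+02 2.000e-01 2.000e+01] [[677.0, -65.0], [480.0, -100.0], [480.0, 53.0], [667.0, 77.0]]
darktray 45 [ 98.6 199.1] [ 865.3 -365.8   20. ] [[868.0, -382.0], [853.0, -369.0], [863.0, -351.0], [877.0, -364.0]]
darktray 89 [351.3 204. ] [338.4 113.2  20. ] [[336.0, 94.0], [317.0, 110.0], [340.0, 133.0], [359.0, 117.0]]
orange 109 [306.9 251.2] [521.1 131.9  -0. ]
```

View pics/topc.png

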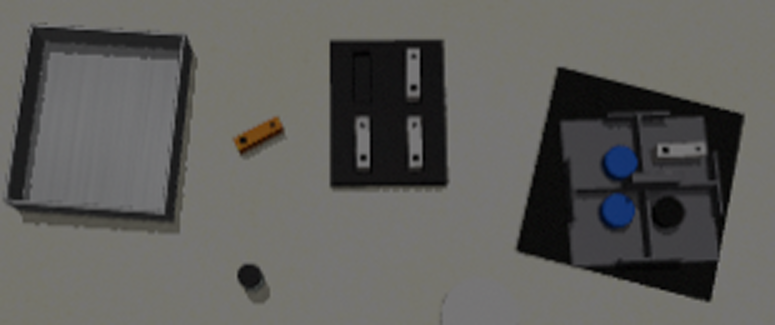

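Call:
{"method": "apply_moves", "body": {"commands": [[0, 0, 6.618, 0, 0, 0, 0.095], [0, 0, 6.618, 0, 0, 0, 0.095], [0, 0, 6.618, 0, 0, 0, 0.095], [0, 0, 6.618, 0, 0, 0, 0.095], [0, 0, 6.618, 0, 0, 0, 0.095]]}}

```text
t: 0.67
eef_pos: [252.4, 571.7, 404.6]
tcp_rot: [-3.141, 0.0, 2.143]
ft_force: [1.2, -0.4, -0.4]
opening: 1.002
```

Call:
{"method": "apply_moves", "body": {"commands": [[0, 0, 6.618, 0, 0, 0, 0.095], [0, 0, 6.618, 0, 0, 0, 0.095], [0, 0, 6.618, 0, 0, 0, 0.095], [0, 0, 6.618, 0, 0, 0, 0.095], [0, 0, 6.618, 0, 0, 0, 0.095]]}}

```text
t: 1.08
eef_pos: [252.4, 571.7, 404.7]
tcp_rot: [-3.142, 0.0, 1.565]
ft_force: [-0.6, 1.1, 0.2]
opening: 0.996
```

Call:
{"method": "apply_moves", "body": {"commands": [[0, 0, 0, -0.0272, 0.0288, 0, 0.095], [0, 0, 0, -0.0272, 0.0288, 0, 0.095], [0, 0, 0, -0.0272, 0.0288, 0, 0.095], [0, 0, 0, -0.0272, 0.0288, 0, 0.095], [0, 0, 0, -0.0272, 0.0288, 0, 0.095]]}}

```text
t: 1.5
eef_pos: [397.4, 434.3, 404.8]
tcp_rot: [3.142, -0.0, 1.571]
ft_force: [0.8, 0.1, 0.3]
opening: 0.998
```

Call:
{"method": "apply_moves", "body": {"commands": [[0, 0, 0, -0.0272, 0.0288, 0, 0.095], [0, 0, 0, -0.0272, 0.0288, 0, 0.095], [0, 0, 0, -0.0272, 0.0288, 0, 0.095], [0, 0, 0, -0.0272, 0.0288, 0, 0.095], [0, 0, 0, -0.0272, 0.0288, 0, 0.095]]}}

```text
t: 1.92
eef_pos: [541.6, 298.1, 404.7]
tcp_rot: [-3.142, -0.0, 1.571]
ft_force: [-0.2, 0.5, -0.4]
opening: 0.999
```

Call:
{"method": "apply_moves", "body": {"commands": [[0, 0, 0, -0.0375, 0.0025, 0, 0.095], [0, 0, 0, -0.0375, 0.0025, 0, 0.095], [0, 0, 0, -0.0375, 0.0025, 0, 0.095], [0, 0, 0, -0.0375, 0.0025, 0, 0.095]]}}

```text
t: 2.25
eef_pos: [550.3, 148.0, 404.6]
tcp_rot: [-3.141, -0.0, 1.571]
ft_force: [0.7, 0.6, -0.1]
opening: 1.001
```

Call:
{"method": "apply_moves", "body": {"commands": [[0, 0, 0, -0.0375, 0.0025, 0, 0.095], [0, 0, 0, -0.0375, 0.0025, 0, 0.095], [0, 0, 0, -0.0375, 0.0025, 0, 0.095], [0, 0, 0, -0.0375, 0.0025, 0, 0.095], [0, 0, 0, 0, 0, 0, 0.095]]}}

```text
t: 2.67
eef_pos: [560.7, -5.3, 404.7]
tcp_rot: [3.141, 0.001, 1.567]
ft_force: [0.2, 1.2, -0.4]
opening: 1.001
```

Run:
```python
from h import *
d=shot("wrist"); cv2.imwrite("pics/w1.png",d["bgr"]); s=env.state(); print(s["eef_pos"],s["tcp_rot"],s["joints"],s["ft_force"])
import pickle; pickle.dump(d,open("w1.pkl","wb"))
d=shot("top")
tub=[(153.2,170),(215.2,174.8),(208.8,248),(143.2,242.4)]
P=plane(d,tub,60);print(P.round(1),P.mean(0),np.linalg.norm(np.roll(P,1,0)-P,axis=1))
tr=[(272.4,176),(316.8,176),(318.4,234.4),(272.4,234.4)]
P=plane(d,tr,20);print(P.round(1),P.mean(0),np.linalg.norm(np.roll(P,1,0)-P,axis=1))
```

```text
[560.51538424  -3.15293958 404.62589982] [-3.14153327e+00  1.20824016e-04  1.56653713e+00] [-1.23447406e-01  3.99542780e-01  1.71918984e+00 -1.48810450e-04
  1.02290464e+00 -1.19110687e-01] [ 0.93419209  0.42845501 -0.55972146]
[[619.2 422.5  60. ]
 [626.3 233.5  60. ]
 [405.7 216.8  60. ]
 [398.  408.6  60. ]] [512.31228028 320.34055192  60.        ] [221.63710646 189.11754005 221.1643133  191.89972167]
[[657.   65.8  20. ]
 [673.8 -69.9  20. ]
 [491.9 -92.8  20. ]
 [475.3  42.9  20. ]] [574.49148536 -13.49737557  20.        ] [183.13486755 136.70197249 183.28514792 136.7374563 ]
```

View pics/w1.png

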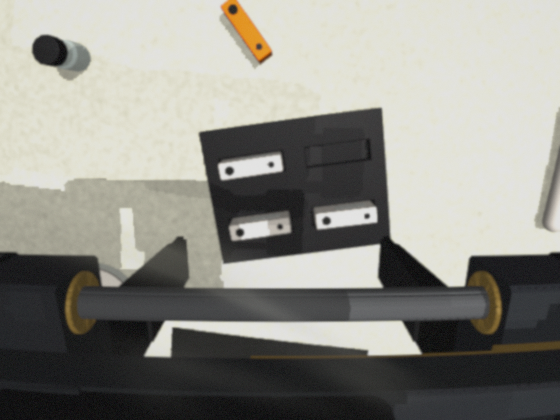

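Call:
{"method": "apply_moves", "body": {"commands": [[0, 0, 0, -0.04, -0.004, 0, 0.095], [0, 0, 0, -0.04, -0.004, 0, 0.095], [0, 0, 0, -0.04, -0.004, 0, 0.095], [0, 0, 0, -0.04, -0.004, 0, 0.095], [0, 0, 0, -0.04, -0.004, 0, 0.095]]}}

```text
t: 3.18
eef_pos: [540.3, -200.6, 404.8]
tcp_rot: [3.141, -0.0, 1.573]
ft_force: [1.9, 0.2, 0.3]
opening: 0.998
```

Call:
{"method": "apply_moves", "body": {"commands": [[0, 0, 0, -0.04, -0.004, 0, 0.095], [0, 0, 0, -0.04, -0.004, 0, 0.095], [0, 0, 0, -0.04, -0.004, 0, 0.095], [0, 0, 0, -0.04, -0.004, 0, 0.095], [0, 0, 0, -0.04, -0.004, 0, 0.095]]}}

```text
t: 3.6
eef_pos: [520.7, -400.8, 404.7]
tcp_rot: [3.142, -0.0, 1.572]
ft_force: [0.7, -0.0, -0.3]
opening: 1.001
```

Call:
{"method": "apply_moves", "body": {"commands": [[0, 0, 0, 0, 0, 0, 0.095], [0, 0, 0, 0, 0, 0, 0.095]]}}

```text
t: 3.77
eef_pos: [520.6, -400.8, 403.9]
tcp_rot: [-3.141, -0.001, 1.569]
ft_force: [0.2, 0.5, 0.3]
opening: 0.996
```

Run:
```python
from h import *
d=shot("wrist"); cv2.imwrite("pics/w2.png",cv2.resize(d["bgr"],None,fx=1.4,fy=1.4)); s=env.state(); print(s["eef_pos"],s["tcp_rot"],s["joints"])
import pickle; pickle.dump(d,open("w2.pkl","wb"))
```

```text
[ 520.81595451 -399.54379723  404.19589477] [-3.14109549e+00 -1.01536661e-03  1.57082862e+00] [-7.54999553e-01  5.37066505e-01  1.47618869e+00  4.40997585e-04
  1.12939540e+00 -7.55220711e-01]
```

View pics/w2.png

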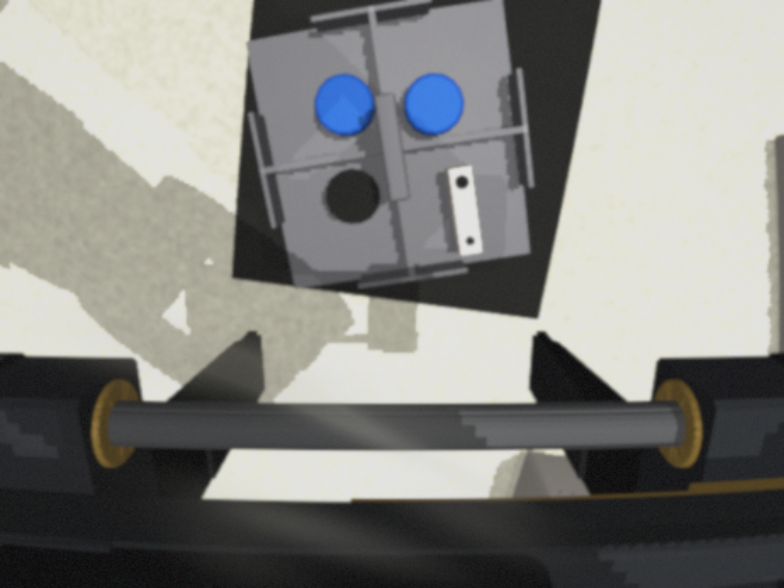

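Run:
```python
from h import *
import pickle
d=pickle.load(open("w2.pkl","rb"))
q=lambda L:np.array(L)/1.4
h=plane(d,q([(376,95),(395,93),(408,197),(391,201)]),85); print("handle",h.round(1)[:,:2],h.mean(0))
f=plane(d,q([(247,42),(502,0),(530,252),(295,288)]),7); print("floor",f.round(1)[:,:2],f.mean(0),np.linalg.norm(np.roll(f,1,0)-f,axis=1))
x=(f[2]+f[3]-f[0]-f[1]); print("yaw x",np.degrees(np.arctan2(x[1],x[0])))
y=(f[2]+f[1]-f[0]-f[3]); print("yaw y-90",np.degrees(np.arctan2(y[1],y[0]))-90)
x=(h[2]+h[3]-h[0]-h[1]); print("bar yaw",np.degrees(np.arctan2(x[1],x[0])))
w=plane(d,q([(372,8),(411,278),(263,170),(528,130)]),37); print("divider ends",w.round(1),w[:2].mean(0),w[2:].mean(0),[np.degrees(np.arctan2(*(w[j]-w[i])[[1,0]])) for i,j in((0,1),(2,3))])
m=plane(d,q([(231,276),(539,318)]),3); v=m[1]-m[0]; print("mat edge",m,np.linalg.norm(v),np.degrees(np.arctan2(v[1],v[0])))
t=shot("top"); T=[(363.2,187.2),(437,206),(424,280),(346.8,260)]; M=plane(t,T,3); print("mat",M.round(1),M.mean(0),np.linalg.norm(np.roll(M,1,0)-M,axis=1))
```

```text
handle [[ 508.5 -296.2]
 [ 519.  -295.2]
 [ 526.3 -352.4]
 [ 516.6 -354.6]] [ 517.59455741 -324.61610965   85.        ]
floor [[ 416.8 -250.9]
 [ 591.6 -224.3]
 [ 619.2 -398.7]
 [ 442.9 -426.2]] [ 517.63639193 -325.03311975    7.        ] [177.23158612 176.86993744 176.61190227 178.43617246]
yaw x -81.26049014639845
yaw y-90 -81.23643041831367
bar yaw -82.38803265378603
divider ends [[ 504.6 -238.    37. ]
 [ 529.7 -411.5   37. ]
 [ 431.4 -337.8   37. ]
 [ 605.5 -312.3   37. ]] [ 517.15674936 -324.7557687    37.        ] [ 518.47375997 -325.05875107   37.        ] [np.float64(-81.76139323968347), np.float64(8.327182435257464)]
mat edge [[ 393.17090734 -417.69799056    3.        ]
 [ 630.73550012 -451.60714618    3.        ]] 239.97242879215827 -8.123332206253028
mat [[ 661.3 -217.9    3. ]
 [ 629.3 -451.9    3. ]
 [ 395.9 -420.6    3. ]
 [ 428.4 -186.     3. ]] [ 528.7341799  -319.11139359    3.        ] [235.05217295 236.21054869 235.54493928 236.89606903]
```

Call:
{"method": "apply_moves", "body": {"commands": [[0, 0, 0, 0.0376, -0.0014, 0, 0.095], [0, 0, 0, 0.0376, -0.0014, 0, 0.095], [0, 0, -4.25, 0, 0, 0, 0.095], [0, 0, -4.25, 0, 0, 0, 0.095], [0, 0, 0, 0, 0, 0, 0.06]]}}

```text
t: 4.28
eef_pos: [518.2, -322.4, 405.3]
tcp_rot: [3.141, 0.0, 1.726]
ft_force: [-0.5, -0.6, -0.5]
opening: 0.97
```

Call:
{"method": "apply_moves", "body": {"commands": [[0, 0, 0, 0, 0, 0.04, 0.06], [0, 0, 0, 0, 0, 0.04, 0.06], [0, 0, 0, 0, 0, 0.04, 0.06], [0, 0, 0, 0, 0, 0.03, 0.06], [0, 0, 0, 0, 0, 0.016, 0.06]]}}

```text
t: 4.7
eef_pos: [517.3, -323.5, 235.2]
tcp_rot: [-3.139, -0.003, 1.717]
ft_force: [-0.4, -0.4, 0.5]
opening: 0.655
```

Run:
```python
from h import *
d=shot("wrist"); cv2.imwrite("pics/w3.png",d["bgr"]); s=env.state(); print(s["eef_pos"],s["tcp_rot"],s["opening"],s["ft_force"])
```

```text
[ 517.17570045 -323.46010859  233.6436215 ] [-3.13710615 -0.00499097  1.71758338] 0.6406368241052762 [-0.57081307 -0.09542195 -3.20238152]
```

View pics/w3.png

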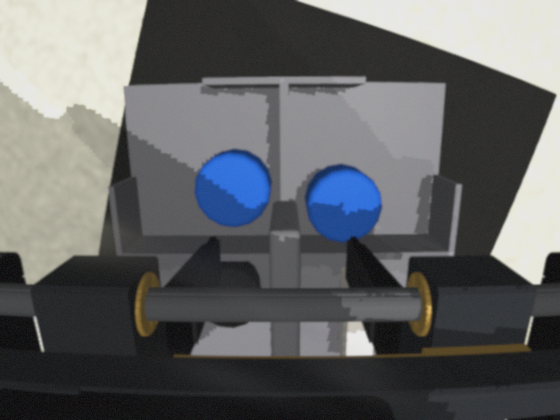

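Call:
{"method": "apply_moves", "body": {"commands": [[0, 0, 0, 0, 0, 0, 0.06], [0, 0, 0, 0, 0, 0, 0.06]]}}

```text
t: 4.92
eef_pos: [518.1, -324.6, 239.7]
tcp_rot: [3.141, 0.001, 1.719]
ft_force: [0.7, 0.4, 1.0]
opening: 0.632
```

Call:
{"method": "apply_moves", "body": {"commands": [[0, 0, 0, 0, 0, 0, 0.03], [0, 0, 0, 0, 0, 0, 0.015], [0, 0, 0, 0, 0, 0, 0.0], [0, 0, 0, 0, 0, 0, 0.0], [0, 0, 0, 0, 0, 0, 0.0]]}}

```text
t: 5.33
eef_pos: [517.6, -325.1, 239.2]
tcp_rot: [3.141, 0.0, 1.719]
ft_force: [-0.9, -0.9, -0.0]
opening: 0.336
```

Call:
{"method": "apply_moves", "body": {"commands": [[0, 0, 0, 0, 0, 0, 0.0], [0, 0, 0, 0, 0, 0, 0.0], [0, 0, 0, 0, 0, 0, 0.0], [0, 0, 0, 0, 0, 0, 0.0], [0, 0, 0, 0, 0, 0, 0.0]]}}

```text
t: 5.75
eef_pos: [517.6, -325.1, 238.7]
tcp_rot: [3.142, -0.0, 1.719]
ft_force: [0.3, -0.1, 0.6]
opening: 0.124
```

Call:
{"method": "apply_moves", "body": {"commands": [[0, 0, 0, 0, 0, 0, 0.0], [0, 0, 0, 0, 0, 0, 0.0], [0, 0, 0, 0, 0, 0, 0.0]]}}

```text
t: 6.0
eef_pos: [517.6, -325.1, 238.7]
tcp_rot: [3.142, -0.0, 1.719]
ft_force: [0.4, -0.1, 0.6]
opening: 0.122
```

Call:
{"method": "apply_moves", "body": {"commands": [[0, 0, 0, 0, 0, -0.008, 0.0], [0, 0, 0, 0, 0, -0.015, 0.0], [0, 0, 0, 0, 0, -0.022, 0.0], [0, 0, 0, 0, 0, -0.025, 0.0], [0, 0, 0, 0, 0, -0.025, 0.0]]}}

```text
t: 6.42
eef_pos: [517.3, -324.9, 334.4]
tcp_rot: [-3.14, -0.002, 1.719]
ft_force: [-0.2, -0.4, -4.5]
opening: 0.126
```

Call:
{"method": "apply_moves", "body": {"commands": [[0, 0, 0, 0, 0, -0.022, 0.0], [0, 0, 0, 0, 0, -0.015, 0.0], [0, 0, 0, 0, 0, -0.008, 0.0], [0, 0, 0, 0, 0, 0, 0.0], [0, 0, 0, 0, 0, 0, 0.0]]}}

```text
t: 6.83
eef_pos: [517.4, -324.9, 378.2]
tcp_rot: [-3.141, -0.001, 1.719]
ft_force: [-0.5, 0.1, -5.3]
opening: 0.126
```

Run:
```python
from h import *
d=shot("wrist"); s=env.state(); print(s["eef_pos"],s["tcp_rot"],s["opening"],s["ft_force"],s["moment"])
e=shot("scene"); cv2.imwrite("pics/l1.png",np.hstack([cv2.resize(d["bgr"],(400,300)),cv2.resize(e["bgr"],(400,300))]))
```

```text
[ 517.37749662 -324.90205105  377.54592135] [-3.14031531e+00 -1.50643757e-03  1.71908743e+00] 0.12525222602109568 [ 0.36042031 -0.25932354 -5.03034073] [-0.02666232  0.07648776 -0.06812015]
```

View pics/l1.png

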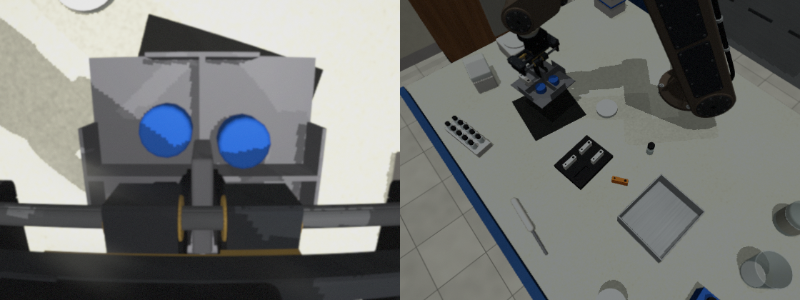

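Call:
{"method": "apply_moves", "body": {"commands": [[0, 0, -1, 0.0082, 0.0068, 0, 0], [0, 0, -2, 0.0164, 0.0136, 0, 0], [0, 0, -2, 0.0164, 0.0136, 0, 0], [0, 0, -2, 0.0164, 0.0136, 0, 0], [0, 0, -2, 0.0164, 0.0136, 0, 0]]}}

```text
t: 7.35
eef_pos: [562.7, -238.8, 377.7]
tcp_rot: [-3.141, -0.001, 1.879]
ft_force: [0.6, -0.5, -6.0]
opening: 0.126
```

Call:
{"method": "apply_moves", "body": {"commands": [[0, 0, -2, 0.0164, 0.0136, 0, 0], [0, 0, -2, 0.0164, 0.0136, 0, 0], [0, 0, -2, 0.0164, 0.0136, 0, 0], [0, 0, -2, 0.0164, 0.0136, 0, 0], [0, 0, -2, 0.0164, 0.0136, 0, 0]]}}

```text
t: 7.77
eef_pos: [595.6, -137.4, 377.7]
tcp_rot: [-3.141, -0.001, 2.053]
ft_force: [0.7, -0.6, -5.1]
opening: 0.124
```

Call:
{"method": "apply_moves", "body": {"commands": [[0, 0, -2, 0.0164, 0.0136, 0, 0], [0, 0, -2, 0.0164, 0.0136, 0, 0], [0, 0, -2, 0.0164, 0.0136, 0, 0], [0, 0, -2, 0.0164, 0.0136, 0, 0], [0, 0, -2, 0.0164, 0.0136, 0, 0]]}}

```text
t: 8.18
eef_pos: [610.4, -32.1, 377.7]
tcp_rot: [-3.141, -0.001, 2.228]
ft_force: [-0.7, 0.2, -5.0]
opening: 0.127
```

Call:
{"method": "apply_moves", "body": {"commands": [[0, 0, -2, 0.0164, 0.0136, 0, 0], [0, 0, -2, 0.0164, 0.0136, 0, 0], [0, 0, -2, 0.0164, 0.0136, 0, 0], [0, 0, -2, 0.0164, 0.0136, 0, 0], [0, 0, -2, 0.0164, 0.0136, 0, 0]]}}

```text
t: 8.6
eef_pos: [606.8, 74.3, 377.7]
tcp_rot: [-3.141, -0.001, 2.402]
ft_force: [-0.4, -0.2, -5.8]
opening: 0.121
```

Call:
{"method": "apply_moves", "body": {"commands": [[0, 0, -2, 0.0164, 0.0136, 0, 0], [0, 0, -2, 0.0164, 0.0136, 0, 0], [0, 0, -2, 0.0164, 0.0136, 0, 0], [0, 0, -2, 0.0164, 0.0136, 0, 0], [0, 0, -2, 0.0164, 0.0136, 0, 0]]}}

```text
t: 9.02
eef_pos: [584.6, 178.4, 377.7]
tcp_rot: [-3.141, -0.001, 2.577]
ft_force: [0.4, -0.5, -4.9]
opening: 0.127
```

Call:
{"method": "apply_moves", "body": {"commands": [[0, 0, -2, 0.0164, 0.0136, 0, 0], [0, 0, -2, 0.0164, 0.0136, 0, 0], [0, 0, -2, 0.0164, 0.0136, 0, 0], [0, 0, -2, 0.0164, 0.0136, 0, 0], [0, 0, -2, 0.0164, 0.0136, 0, 0]]}}

```text
t: 9.43
eef_pos: [544.8, 277.0, 377.7]
tcp_rot: [-3.141, -0.001, 2.752]
ft_force: [-0.1, 0.2, -4.8]
opening: 0.126
```

Call:
{"method": "apply_moves", "body": {"commands": [[0, 0, -2, 0.0164, 0.0136, 0, 0], [0, 0, -2, 0.0164, 0.0136, 0, 0], [0, 0, -1, 0.0082, 0.0068, 0, 0], [0, 0, 0, 0, 0, 0, 0], [0, 0, 0, 0, 0, 0, 0]]}}

```text
t: 9.85
eef_pos: [519.1, 322.3, 378.2]
tcp_rot: [-3.141, -0.0, 2.837]
ft_force: [-0.3, -0.6, -5.3]
opening: 0.125
```

Call:
{"method": "apply_moves", "body": {"commands": [[0, 0, 0, 0.0068, -0.0068, 0.0032, 0], [0, 0, 0, 0.0136, -0.0136, 0.0064, 0], [0, 0, 0, 0.0136, -0.0136, 0.0064, 0], [0, 0, 0, 0.0136, -0.0136, 0.0064, 0], [0, 0, 0, 0.0136, -0.0136, 0.0064, 0]]}}

```text
t: 10.27
eef_pos: [442.3, 280.6, 349.5]
tcp_rot: [-3.141, 0.0, 2.834]
ft_force: [0.6, 0.5, -4.9]
opening: 0.126
```

Call:
{"method": "apply_moves", "body": {"commands": [[0, 0, 0, 0.0136, -0.0136, 0.0064, 0], [0, 0, 0, 0.0136, -0.0136, 0.0064, 0], [0, 0, 0, 0.0136, -0.0136, 0.0064, 0], [0, 0, 0, 0.0068, -0.0068, 0.0032, 0], [0, 0, 0, 0, 0, 0, 0]]}}

```text
t: 10.68
eef_pos: [382.0, 249.7, 327.1]
tcp_rot: [-3.14, -0.001, 2.835]
ft_force: [0.4, 0.5, -5.0]
opening: 0.127
```

Run:
```python
from h import *
d=shot("wrist"); s=env.state(); print(s["eef_pos"],s["tcp_rot"],s["joints"])
e=shot("top"); cv2.imwrite("pics/t2.png",np.hstack([cv2.resize(d["bgr"],(400,300)),cv2.resize(e["bgr"][120:300,80:320],(400,300))]))
R=Ro.from_euler("xyz",s["tcp_rot"]).as_matrix(); print("spout",s["eef_pos"]+R@[-89,89,232])
```

```text
[383.19424506 250.38137048 327.71306903] [3.14139983e+00 2.23723559e-04 2.83500046e+00] [ 4.34298091e-01  3.67407219e-01  2.04356660e+00 -1.30765555e-05
  7.30323612e-01 -8.29896326e-01]
spout [494.96816548 308.3968488   95.75015175]
```

View pics/t2.png

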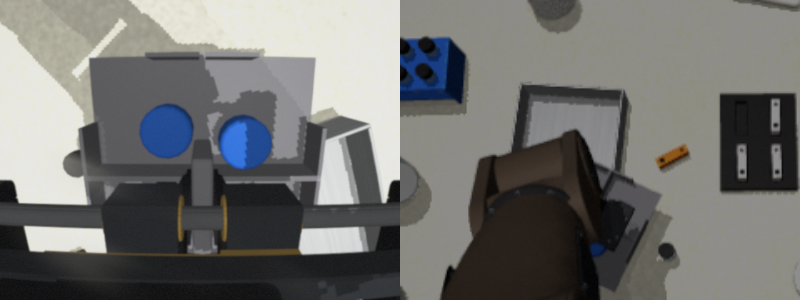

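Call:
{"method": "apply_moves", "body": {"commands": [[1.768, 1.768, 0, -0.00715, 0.00715, -0.0055, 0], [1.768, 1.768, 0, -0.00715, 0.00715, -0.0055, 0], [1.768, 1.768, 0, -0.00715, 0.00715, -0.0055, 0], [1.768, 1.768, 0, -0.00715, 0.00715, -0.0055, 0], [1.768, 1.768, 0, -0.00715, 0.00715, -0.0055, 0]]}}

```text
t: 11.2
eef_pos: [431.2, 275.7, 351.2]
tcp_rot: [-2.986, -0.153, 2.824]
ft_force: [0.9, -0.0, -4.3]
opening: 0.123
```

Run:
```python
from h import *
s=env.state(); print(s["eef_pos"],s["joints"],s["ft_force"])
R=Ro.from_euler("xyz",s["tcp_rot"]).as_matrix(); print("spout",s["eef_pos"]+R@[-89,89,232],"tilt",np.degrees(np.arccos(-R[2,2])))
```

```text
[431.24349798 275.70592041 351.24428732] [ 0.44107655  0.42424316  1.85589872 -0.00949936  1.07919636 -0.8183691 ] [ 0.94187111 -0.01506464 -4.34152793]
spout [495.79030522 309.24159863  97.52186426] tilt 12.483905728971594
```

Pivot is right. Continue to 35 degrees and pause.

Call:
{"method": "apply_moves", "body": {"commands": [[1.768, 1.768, 0, -0.00715, 0.00715, -0.0055, 0], [1.768, 1.768, 0, -0.00715, 0.00715, -0.0055, 0], [1.768, 1.768, 0, -0.00715, 0.00715, -0.0055, 0], [1.768, 1.768, 0, -0.00715, 0.00715, -0.0055, 0], [1.768, 1.768, 0, -0.00715, 0.00715, -0.0055, 0]]}}

```text
t: 11.62
eef_pos: [481.3, 301.7, 362.0]
tcp_rot: [-2.823, -0.303, 2.787]
ft_force: [0.1, -0.1, -5.4]
opening: 0.124
```

Call:
{"method": "apply_moves", "body": {"commands": [[1.768, 1.768, 0, -0.00715, 0.00715, -0.0055, 0], [1.768, 1.768, 0, -0.00715, 0.00715, -0.0055, 0], [1.768, 1.768, 0, -0.00715, 0.00715, -0.0055, 0], [1.768, 1.768, 0, -0.00715, 0.00715, -0.0055, 0], [0, 0, 0, 0, 0, 0, 0]]}}

```text
t: 12.03
eef_pos: [522.7, 323.2, 360.9]
tcp_rot: [-2.682, -0.417, 2.737]
ft_force: [-0.7, 0.2, -4.5]
opening: 0.127
```

Call:
{"method": "apply_moves", "body": {"commands": [[0, 0, 0, 0, 0, 0, 0], [0, 0, 0, 0, 0, 0, 0], [0, 0, 0, 0, 0, 0, 0], [0, 0, 0, 0, 0, 0, 0], [0, 0, 0, 0, 0, 0, 0]]}}

```text
t: 12.45
eef_pos: [520.1, 322.3, 361.7]
tcp_rot: [-2.683, -0.417, 2.737]
ft_force: [-0.1, 0.8, -4.2]
opening: 0.124
```

Run:
```python
from h import *
d=shot("wrist"); s=env.state(); print(s["eef_pos"],s["joints"])
R=Ro.from_euler("xyz",s["tcp_rot"]).as_matrix(); print("spout",s["eef_pos"]+R@[-89,89,232],"tilt",np.degrees(np.arccos(-R[2,2])))
e=shot("top");f=shot("scene"); cv2.imwrite("pics/t3.png",np.hstack([cv2.resize(d["bgr"],(400,300)),cv2.resize(f["bgr"][180:390,260:540],(400,300))]))
```

```text
[520.18353155 322.29644192 361.659059  ] [ 0.44915819  0.59561299  1.53194822 -0.01762132  1.6238654  -0.81155625]
spout [493.78494887 308.56358016  99.39864769] tilt 34.95407654986227
```

View pics/t3.png

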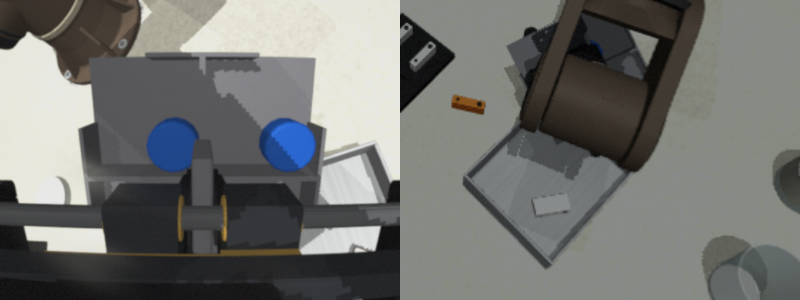

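Call:
{"method": "apply_moves", "body": {"commands": [[-1.768, -1.768, 0, 0.00715, -0.00715, 0.0055, 0], [-1.768, -1.768, 0, 0.00715, -0.00715, 0.0055, 0], [-1.768, -1.768, 0, 0.00715, -0.00715, 0.0055, 0], [-1.768, -1.768, 0, 0.00715, -0.00715, 0.0055, 0], [-1.768, -1.768, 0, 0.00715, -0.00715, 0.0055, 0]]}}

```text
t: 13.02
eef_pos: [468.8, 295.6, 363.0]
tcp_rot: [-2.858, -0.272, 2.797]
ft_force: [0.2, 1.2, -5.4]
opening: 0.124
```

Call:
{"method": "apply_moves", "body": {"commands": [[-1.768, -1.768, 0, 0.00715, -0.00715, 0.0055, 0], [-1.768, -1.768, 0, 0.00715, -0.00715, 0.0055, 0], [-1.768, -1.768, 0, 0.00715, -0.00715, 0.0055, 0], [-1.768, -1.768, 0, 0.00715, -0.00715, 0.0055, 0], [-1.768, -1.768, 0, 0.00715, -0.00715, 0.0055, 0]]}}

```text
t: 13.43
eef_pos: [418.7, 269.5, 351.9]
tcp_rot: [-3.019, -0.122, 2.829]
ft_force: [-0.1, 0.1, -4.5]
opening: 0.124
```

Call:
{"method": "apply_moves", "body": {"commands": [[-1.768, -1.768, 0, 0.00715, -0.00715, 0.0055, 0], [-1.768, -1.768, 0, 0.00715, -0.00715, 0.0055, 0], [-1.768, -1.768, 0, 0.00715, -0.00715, 0.0055, 0], [-1.768, -1.768, 0, 0.00715, -0.00715, 0.0055, 0], [0, 0, 0, 0, 0, 0, 0]]}}

```text
t: 13.85
eef_pos: [380.0, 249.4, 333.9]
tcp_rot: [-3.141, -0.001, 2.836]
ft_force: [0.6, 0.1, -5.3]
opening: 0.124
```

Call:
{"method": "apply_moves", "body": {"commands": [[0, 0, 0, -0.0068, 0.0068, -0.0032, 0], [0, 0, 0, -0.0136, 0.0136, -0.0064, 0], [0, 0, 0, -0.0136, 0.0136, -0.0064, 0], [0, 0, 0, -0.0136, 0.0136, -0.0064, 0], [0, 0, 0, -0.0136, 0.0136, -0.0064, 0]]}}

```text
t: 14.27
eef_pos: [460.3, 291.1, 364.2]
tcp_rot: [-3.141, -0.0, 2.836]
ft_force: [0.7, -0.2, -4.9]
opening: 0.123
```

Call:
{"method": "apply_moves", "body": {"commands": [[0, 0, 0, -0.0136, 0.0136, -0.0064, 0], [0, 0, 0, -0.0136, 0.0136, -0.0064, 0], [0, 0, 0, -0.0136, 0.0136, -0.0064, 0], [0, 0, 0, -0.0068, 0.0068, -0.0032, 0], [0, 0, 0, 0, 0, 0, 0]]}}

```text
t: 14.68
eef_pos: [520.5, 322.3, 386.5]
tcp_rot: [3.141, 0.001, 2.836]
ft_force: [-0.6, -0.1, -4.8]
opening: 0.125
```

Run:
```python
from h import *
s=env.state(); print(s["eef_pos"],s["tcp_rot"],s["ft_force"],s["opening"])
```

```text
[520.47874532 322.31212571 386.45132398] [3.14068259e+00 9.15459386e-04 2.83586938e+00] [-0.60892192 -0.12833484 -4.84490939] 0.12528347742114052
```

Call:
{"method": "apply_moves", "body": {"commands": [[0, 0, 1, -0.008, -0.0071, 0, 0], [0, 0, 2, -0.0159, -0.0142, 0, 0], [0, 0, 2, -0.0159, -0.0142, 0, 0], [0, 0, 2, -0.0159, -0.0142, 0, 0], [0, 0, 2, -0.0159, -0.0142, 0, 0]]}}

```text
t: 15.1
eef_pos: [562.3, 234.5, 385.5]
tcp_rot: [-3.14, -0.001, 2.677]
ft_force: [0.3, -0.8, -4.4]
opening: 0.124
```

Call:
{"method": "apply_moves", "body": {"commands": [[0, 0, 2, -0.0159, -0.0142, 0, 0], [0, 0, 2, -0.0159, -0.0142, 0, 0], [0, 0, 2, -0.0159, -0.0142, 0, 0], [0, 0, 2, -0.0159, -0.0142, 0, 0], [0, 0, 2, -0.0159, -0.0142, 0, 0]]}}

```text
t: 15.52
eef_pos: [594.5, 132.9, 385.5]
tcp_rot: [-3.141, -0.001, 2.502]
ft_force: [0.5, 0.4, -5.0]
opening: 0.125
```

Call:
{"method": "apply_moves", "body": {"commands": [[0, 0, 2, -0.0159, -0.0142, 0, 0], [0, 0, 2, -0.0159, -0.0142, 0, 0], [0, 0, 2, -0.0159, -0.0142, 0, 0], [0, 0, 2, -0.0159, -0.0142, 0, 0], [0, 0, 2, -0.0159, -0.0142, 0, 0]]}}

```text
t: 15.93
eef_pos: [608.5, 27.4, 385.5]
tcp_rot: [-3.141, -0.001, 2.327]
ft_force: [-0.4, -0.9, -5.4]
opening: 0.127
```

Call:
{"method": "apply_moves", "body": {"commands": [[0, 0, 2, -0.0159, -0.0142, 0, 0], [0, 0, 2, -0.0159, -0.0142, 0, 0], [0, 0, 2, -0.0159, -0.0142, 0, 0], [0, 0, 2, -0.0159, -0.0142, 0, 0], [0, 0, 2, -0.0159, -0.0142, 0, 0]]}}

```text
t: 16.35
eef_pos: [604.0, -78.9, 385.4]
tcp_rot: [-3.14, -0.001, 2.153]
ft_force: [0.8, -0.1, -4.6]
opening: 0.128
```

Call:
{"method": "apply_moves", "body": {"commands": [[0, 0, 2, -0.0159, -0.0142, 0, 0], [0, 0, 2, -0.0159, -0.0142, 0, 0], [0, 0, 2, -0.0159, -0.0142, 0, 0], [0, 0, 2, -0.0159, -0.0142, 0, 0], [0, 0, 2, -0.0159, -0.0142, 0, 0]]}}

```text
t: 16.77
eef_pos: [581.1, -182.9, 385.4]
tcp_rot: [-3.14, -0.001, 1.978]
ft_force: [1.0, 0.2, -4.6]
opening: 0.126
```

Call:
{"method": "apply_moves", "body": {"commands": [[0, 0, 2, -0.0159, -0.0142, 0, 0], [0, 0, 2, -0.0159, -0.0142, 0, 0], [0, 0, 2, -0.0159, -0.0142, 0, 0], [0, 0, 2, -0.0159, -0.0142, 0, 0], [0, 0, 2, -0.0159, -0.0142, 0, 0]]}}

```text
t: 17.18
eef_pos: [540.5, -281.2, 385.4]
tcp_rot: [-3.14, -0.001, 1.804]
ft_force: [0.9, -0.6, -4.6]
opening: 0.123
```

Call:
{"method": "apply_moves", "body": {"commands": [[0, 0, 2, -0.0159, -0.0142, 0, 0], [0, 0, 2, -0.0159, -0.0142, 0, 0], [0, 0, 1, -0.008, -0.0071, 0, 0], [0, 0, 0, 0, 0, 0, 0], [0, 0, 0, 0, 0, 0, 0]]}}

```text
t: 17.6
eef_pos: [514.6, -326.4, 385.4]
tcp_rot: [-3.141, -0.001, 1.718]
ft_force: [0.2, 0.1, -5.3]
opening: 0.126
```

Run:
```python
from h import *
s=env.state(); print(s["eef_pos"],s["tcp_rot"],s["ft_force"],s["opening"])
d=shot("wrist"); e=shot("scene"); cv2.imwrite("pics/l2.png",np.hstack([cv2.resize(d["bgr"],(400,300)),cv2.resize(e["bgr"],(400,300))]))
```

```text
[ 514.59094844 -326.38222183  385.42897641] [-3.14118677e+00 -8.73088001e-04  1.71811371e+00] [ 0.22118761  0.14399487 -5.27293432] 0.12649908433345253
```

View pics/l2.png

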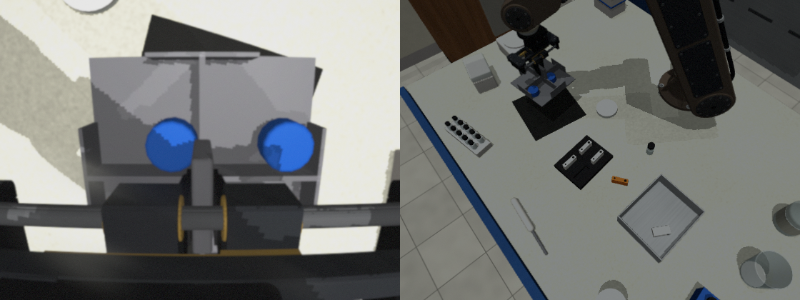

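Call:
{"method": "apply_moves", "body": {"commands": [[0, 0, 0, 0.001, 0.007, 0.01, 0], [0, 0, 0, 0, 0, 0.025, 0], [0, 0, 0, 0, 0, 0.025, 0], [0, 0, 0, 0, 0, 0.025, 0], [0, 0, 0, 0, 0, 0.025, 0]]}}

```text
t: 18.12
eef_pos: [522.5, -323.0, 273.7]
tcp_rot: [3.142, -0.0, 1.721]
ft_force: [0.3, -0.2, -5.1]
opening: 0.123
```

Call:
{"method": "apply_moves", "body": {"commands": [[0, 0, 0, 0, 0, 0.018, 0], [0, 0, 0, 0, 0, 0.01, 0], [0, 0, 0, 0, 0, 0.004, 0], [0, 0, 0, 0, 0, 0.002, 0], [0, 0, 0, 0, 0, 0, 0]]}}

```text
t: 18.53
eef_pos: [522.2, -323.9, 241.8]
tcp_rot: [3.141, 0.0, 1.72]
ft_force: [-0.0, 0.6, -4.6]
opening: 0.126
```

Call:
{"method": "apply_moves", "body": {"commands": [[0, 0, 0, 0, 0, 0.001, 0], [0, 0, 0, 0, 0, 0, 0]]}}

```text
t: 18.7
eef_pos: [521.9, -324.1, 241.4]
tcp_rot: [3.14, 0.001, 1.719]
ft_force: [0.5, 0.7, -4.5]
opening: 0.126
```

Call:
{"method": "apply_moves", "body": {"commands": [[0, 0, 0, 0, 0, 0.001, 0], [0, 0, 0, 0, 0, 0, 0]]}}

```text
t: 18.87
eef_pos: [521.8, -324.1, 239.9]
tcp_rot: [3.141, 0.001, 1.719]
ft_force: [0.1, -0.3, -4.7]
opening: 0.123
```

Call:
{"method": "apply_moves", "body": {"commands": [[0, 0, 0, 0, 0, 0.001, 0], [0, 0, 0, 0, 0, 0, 0], [0, 0, 0, 0, 0, 0, 0]]}}

```text
t: 19.12
eef_pos: [521.8, -324.2, 238.7]
tcp_rot: [3.141, 0.0, 1.719]
ft_force: [0.0, -0.6, -1.8]
opening: 0.123
```

Call:
{"method": "apply_moves", "body": {"commands": [[0, 0, 0, 0, 0, 0.0005, 0], [0, 0, 0, 0, 0, 0, 0], [0, 0, 0, 0, 0, 0, 0]]}}

```text
t: 19.37
eef_pos: [521.8, -324.1, 238.7]
tcp_rot: [3.141, 0.0, 1.719]
ft_force: [-2.1, 0.6, 5.9]
opening: 0.126
```

Call:
{"method": "apply_moves", "body": {"commands": [[0, 0, 0, 0, 0, 0, 0.02], [0, 0, 0, 0, 0, 0, 0.04], [0, 0, 0, 0, 0, 0, 0.05], [0, 0, 0, 0, 0, 0, 0.05], [0, 0, 0, 0, 0, 0, 0.05]]}}

```text
t: 19.78
eef_pos: [521.8, -324.1, 237.9]
tcp_rot: [3.142, -0.0, 1.719]
ft_force: [-0.5, 0.9, -0.1]
opening: 0.418
```

Call:
{"method": "apply_moves", "body": {"commands": [[0, 0, 0, 0, 0, -0.01, 0.05], [0, 0, 0, 0, 0, -0.04, 0.05], [0, 0, 0, 0, 0, -0.04, 0.05], [0, 0, 0, 0, 0, -0.04, 0.05], [0, 0, 0, 0, 0, -0.036, 0.05]]}}

```text
t: 20.2
eef_pos: [521.5, -323.8, 407.3]
tcp_rot: [3.141, 0.001, 1.719]
ft_force: [0.1, -0.3, -0.3]
opening: 0.524
```

Call:
{"method": "apply_moves", "body": {"commands": [[0, 0, 0, 0.035, 0.0095, 0, 0.08], [0, 0, 0, 0.035, 0.0095, 0, 0.08], [0, 0, 0, 0.035, 0.0095, 0, 0.08], [0, 0, 0, 0.035, 0.0095, 0, 0.08], [0, 0, 0, 0.035, 0.0095, 0, 0.08]]}}

```text
t: 20.62
eef_pos: [542.6, -142.3, 404.9]
tcp_rot: [3.141, 0.0, 1.719]
ft_force: [1.2, 0.2, -1.1]
opening: 0.812
```

Call:
{"method": "apply_moves", "body": {"commands": [[0, 0, 0, 0.035, 0.0095, 0, 0.08], [0, 0, 0, 0.035, 0.0095, 0, 0.08], [0, 0, 0, 0.035, 0.0095, 0, 0.08], [0, 0, 0, 0.035, 0.0095, 0, 0.08], [0, 0, 0, 0, 0, 0, 0.08]]}}

```text
t: 21.03
eef_pos: [559.7, 4.9, 404.9]
tcp_rot: [3.141, -0.001, 1.723]
ft_force: [0.8, -0.7, 0.5]
opening: 0.841
```

Call:
{"method": "apply_moves", "body": {"commands": [[0, 0, 0, 0, 0, 0, 0.08], [0, 0, 0, 0, 0, 0, 0.08]]}}

```text
t: 21.2
eef_pos: [559.7, 0.0, 404.5]
tcp_rot: [3.141, 0.0, 1.72]
ft_force: [0.7, -0.5, 0.3]
opening: 0.843
```

```bash
cat >> h.py <<'E'
def fresh(d,z=38,amin=150):
    hsv=cv2.cvtColor(d["bgr"],cv2.COLOR_BGR2HSV); 
    # white things enclosed by black tray: white pixels inside hull of the black tray blob
    g=(hsv[...,2]<60).astype(np.uint8); n,l,s,c=cv2.connectedComponentsWithStats(g)
    out=[]
    for a,c,r in blobs(d,(hsv[...,2]>150)&(hsv[...,1]<60),amin):
        b=plane(d,cv2.boxPoints(r),z); e=np.linalg.norm(np.roll(b,-1,0)-b,axis=1)
        if 50<max(e[:2])<72 and 10<min(e[:2])<24:
            i=np.argmax(e[:2]); v=b[(i+1)%4]-b[i]
            out.append((a,np.round(c,1).tolist(),b.mean(0).round(1)[:2].tolist(),e[:2].round(1).tolist(),round(float(np.degrees(np.arctan2(v[1],v[0])))%180,1)))
    return out
E
python3 - <<'E'
from h import *
d=shot("wrist"); s=env.state(); print(s["eef_pos"],s["tcp_rot"],s["opening"])
for f in fresh(d): print(f)
e=shot("top"); cv2.imwrite("pics/r1.png",np.hstack([cv2.resize(d["bgr"],(400,300)),cv2.resize(e["bgr"][160:310,250:450],(400,300))]))
for f in fresh(e,38,15): print("top",f)
E
```

```text
[ 5.59687425e+02 -5.53958130e-01  4.04374984e+02] [3.14132523e+00 1.58707700e-04 1.71867668e+00] 0.8425143320447853
(np.int32(1024), [254.5, 167.7], [528.5, 15.0], [59.4, 16.2], 8.4)
(np.int32(814), [254.1, 229.7], [536.5, -46.1], [58.0, 15.6], 8.6)
(np.int32(904), [340.0, 231.6], [621.7, -35.8], [17.1, 59.6], 6.8)
top (np.int32(50), [73.1, 62.6], [975.2, 783.9], [12.0, 67.9], 94.7)
```

View pics/r1.png

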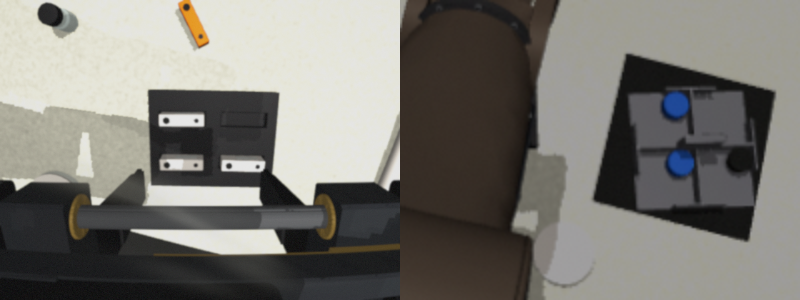

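Call:
{"method": "apply_moves", "body": {"commands": [[0, 0, 7.03, 0, 0, 0, 0.05], [0, 0, 7.03, 0, 0, 0, 0.05], [0, 0, 7.03, 0, 0, 0, 0.05], [0, 0, 7.03, 0, 0, 0, 0.05], [0, 0, 7.03, 0, 0, 0, 0.05]]}}

```text
t: 21.72
eef_pos: [559.7, -1.3, 404.1]
tcp_rot: [-3.142, -0.0, 1.098]
ft_force: [-0.5, 1.4, 0.1]
opening: 0.557
```

Call:
{"method": "apply_moves", "body": {"commands": [[0, 0, 7.03, 0, 0, 0, 0.05], [0, 0, 7.03, 0, 0, 0, 0.05], [0, 0, 7.03, 0, 0, 0, 0.05], [0, 0, 7.03, 0, 0, 0, 0.05], [0, 0, 7.03, 0, 0, 0, 0.05]]}}

```text
t: 22.13
eef_pos: [559.8, -1.3, 404.1]
tcp_rot: [-3.142, 0.0, 0.484]
ft_force: [0.1, -0.0, -0.4]
opening: 0.526
```

Call:
{"method": "apply_moves", "body": {"commands": [[0, 0, 7.03, 0, 0, 0, 0.05], [0, 0, 7.03, 0, 0, 0, 0.05], [0, 0, 7.03, 0, 0, 0, 0.05], [0, 0, 0, 0.0286, 0.0213, 0, 0.05], [0, 0, 0, 0.0286, 0.0213, 0, 0.05]]}}

```text
t: 22.55
eef_pos: [621.9, -36.4, 404.9]
tcp_rot: [3.142, -0.0, 0.123]
ft_force: [0.3, 0.1, 0.2]
opening: 0.524
```

Call:
{"method": "apply_moves", "body": {"commands": [[0, 0, 0, 0, 0, 0.03, 0.05], [0, 0, 0, 0, 0, 0.04, 0.05], [0, 0, 0, 0, 0, 0.04, 0.05], [0, 0, 0, 0, 0, 0.02, 0.05], [0, 0, 0, 0, 0, 0, 0.05]]}}

```text
t: 22.97
eef_pos: [621.0, -36.5, 269.5]
tcp_rot: [-3.139, 0.007, 0.122]
ft_force: [-0.3, 0.3, -0.6]
opening: 0.528
```

Call:
{"method": "apply_moves", "body": {"commands": [[0, 0, 0, 0, 0, 0, 0.05], [0, 0, 0, 0, 0, 0, 0.05]]}}

```text
t: 23.13
eef_pos: [622.3, -35.9, 275.7]
tcp_rot: [3.141, -0.002, 0.123]
ft_force: [0.4, -0.1, 0.2]
opening: 0.522
```

Run:
```python
from h import *
s=env.state(); print(s["eef_pos"],s["tcp_rot"],s["opening"],s["joints"])
d=shot("wrist")
for f in fresh(d): print(f)
e=shot("scene"); cv2.imwrite("pics/g1.png",np.hstack([cv2.resize(d["bgr"],(400,300)),cv2.resize(e["bgr"][100:310,140:420],(400,300))]))
for f in fresh(e,38,40): print("scene",f)
```

```text
[622.29078776 -35.85871136 275.68045045] [ 3.14103453e+00 -2.14634519e-03  1.23117245e-01] 0.5222248727855436 [-1.63491104e-01  6.35233218e-01  1.68519211e+00  9.77707026e-05
  8.18950749e-01  1.28412188e+00]
(np.int32(2076), [284.5, 222.3], [622.9, -36.4], [15.6, 59.1], 7.7)
```

Call:
{"method": "apply_moves", "body": {"commands": [[0, 0, 0, 0, 0, 0.02, 0.05], [0, 0, 0, 0, 0, 0.02, 0.05], [0, 0, 0, 0, 0, 0.014, 0.05], [0, 0, 0, 0, 0, 0.007, 0.05], [0, 0, 0, 0, 0, 0.002, 0.05]]}}

```text
t: 23.65
eef_pos: [621.9, -35.1, 211.1]
tcp_rot: [-3.142, -0.0, 0.124]
ft_force: [-0.2, 0.1, -0.2]
opening: 0.525
```

Call:
{"method": "apply_moves", "body": {"commands": [[0, 0, 0, 0, 0, 0, 0.05], [0, 0, 0, 0, 0, 0, 0.02], [0, 0, 0, 0, 0, 0, 0.01], [0, 0, 0, 0, 0, 0, 0.005], [0, 0, 0, 0, 0, 0, 0.005]]}}

```text
t: 24.07
eef_pos: [621.9, -35.1, 211.7]
tcp_rot: [3.141, -0.001, 0.124]
ft_force: [0.1, -0.4, -0.6]
opening: 0.305
```

Call:
{"method": "apply_moves", "body": {"commands": [[0, 0, 0, 0, 0, 0, 0.005], [0, 0, 0, 0, 0, 0, 0.005], [0, 0, 0, 0, 0, 0, 0.005], [0, 0, 0, 0, 0, 0, 0.005], [0, 0, 0, 0, 0, 0, 0.005]]}}

```text
t: 24.48
eef_pos: [621.9, -35.1, 211.2]
tcp_rot: [3.142, -0.0, 0.124]
ft_force: [-1.7, -0.8, 3.5]
opening: 0.172
```

Call:
{"method": "apply_moves", "body": {"commands": [[0, 0, 0, 0, 0, -0.01, 0.005], [0, 0, 0, 0, 0, -0.03, 0.005], [0, 0, 0, 0, 0, -0.04, 0.005], [0, 0, 0, 0, 0, -0.03, 0.005], [0, 0, 0, 0, 0, -0.01, 0.005]]}}

```text
t: 24.9
eef_pos: [622.1, -35.0, 336.2]
tcp_rot: [3.14, -0.006, 0.124]
ft_force: [0.6, 0.9, 0.2]
opening: 0.166
```

Call:
{"method": "apply_moves", "body": {"commands": [[0, 0, 0, -0.0118, 0.0355, 0, 0.005], [0, 0, 0, -0.0118, 0.0355, 0, 0.005], [0, 0, 0, -0.0118, 0.0355, 0, 0.005], [0, 0, 0, -0.0118, 0.0355, 0, 0.005], [0, 0, 0, -0.0118, 0.0355, 0, 0.005]]}}

```text
t: 25.32
eef_pos: [584.5, -219.9, 330.9]
tcp_rot: [-3.141, 0.0, 0.124]
ft_force: [0.2, 0.7, -0.6]
opening: 0.164
```

Call:
{"method": "apply_moves", "body": {"commands": [[0, 0, 0, -0.0118, 0.0355, 0, 0.005], [0, 0, 0, -0.0118, 0.0355, 0, 0.005], [0, 0, 0, -0.0118, 0.0355, 0, 0.005], [0, 0, 0, -0.0118, 0.0355, 0, 0.005], [0, 0, -7.03, 0, 0, 0, 0.005]]}}

```text
t: 25.73
eef_pos: [554.2, -370.9, 330.5]
tcp_rot: [3.141, 0.0, 0.241]
ft_force: [0.3, -0.9, -0.0]
opening: 0.165
```

Call:
{"method": "apply_moves", "body": {"commands": [[0, 0, -7.03, 0, 0, 0, 0.005], [0, 0, -7.03, 0, 0, 0, 0.005], [0, 0, -7.03, 0, 0, 0, 0.005], [0, 0, -7.03, 0, 0, 0, 0.005], [0, 0, -7.03, 0, 0, 0, 0.005]]}}

```text
t: 26.15
eef_pos: [555.8, -365.2, 330.6]
tcp_rot: [-3.141, -0.0, 0.866]
ft_force: [0.4, 0.0, -0.8]
opening: 0.164
```

Call:
{"method": "apply_moves", "body": {"commands": [[0, 0, -7.03, 0, 0, 0, 0.005], [0, 0, -7.03, 0, 0, 0, 0.005], [0, 0, -7.03, 0, 0, 0, 0.005], [0, 0, -7.03, 0, 0, 0, 0.005], [0, 0, -7.03, 0, 0, 0, 0.005]]}}

```text
t: 26.57
eef_pos: [555.9, -365.1, 330.6]
tcp_rot: [-3.141, -0.001, 1.48]
ft_force: [-0.1, 0.1, -0.1]
opening: 0.164
```

Call:
{"method": "apply_moves", "body": {"commands": [[0, 0, -7.03, 0, 0, 0, 0.005], [0, 0, -7.03, 0, 0, 0, 0.005], [0, 0, 0, 0, 0, 0, 0.005], [0, 0, 0, 0, 0, 0, 0.005]]}}

```text
t: 26.9
eef_pos: [555.9, -365.2, 330.7]
tcp_rot: [-3.141, -0.001, 1.715]
ft_force: [-0.3, 0.3, -0.0]
opening: 0.168
```

Run:
```python
from h import *
s=env.state(); print(s["eef_pos"],s["tcp_rot"],s["opening"],s["ft_force"])
d=shot("wrist"); e=shot("scene"); cv2.imwrite("pics/p1.png",np.hstack([cv2.resize(d["bgr"],(400,300)),cv2.resize(e["bgr"][60:270,140:420],(400,300))]))
```

```text
[ 555.91006185 -365.19228175  330.73943812] [-3.14125420e+00 -6.35468155e-04  1.71515529e+00] 0.168329674157397 [-0.34774786  0.32046659 -0.01308934]
```

View pics/p1.png

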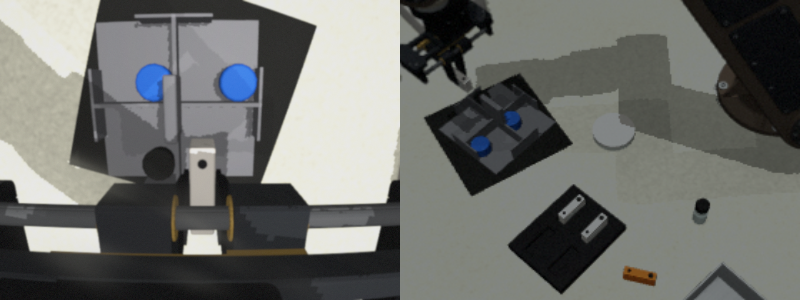

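Call:
{"method": "apply_moves", "body": {"commands": [[0, 0, 0, 0, 0, 0.015, 0.005], [0, 0, 0, 0, 0, 0.03, 0.005], [0, 0, 0, 0, 0, 0.03, 0.005], [0, 0, 0, 0, 0, 0.02, 0.005], [0, 0, 0, 0, 0, 0.013, 0.005]]}}

```text
t: 27.42
eef_pos: [555.6, -365.0, 220.5]
tcp_rot: [-3.14, -0.002, 1.716]
ft_force: [-0.2, -0.1, -0.2]
opening: 0.163
```

Call:
{"method": "apply_moves", "body": {"commands": [[0, 0, 0, 0, 0, 0.007, 0.005], [0, 0, 0, 0, 0, 0.003, 0.005], [0, 0, 0, 0, 0, 0.001, 0.005], [0, 0, 0, 0, 0, 0, 0.005], [0, 0, 0, 0, 0, 0, 0.005]]}}

```text
t: 27.83
eef_pos: [556.2, -365.4, 213.2]
tcp_rot: [3.14, 0.001, 1.719]
ft_force: [0.6, -0.1, -0.7]
opening: 0.164
```

Call:
{"method": "apply_moves", "body": {"commands": [[0, 0, 0, 0, 0, 0.002, 0.005], [0, 0, 0, 0, 0, 0.001, 0.005], [0, 0, 0, 0, 0, 0, 0.005], [0, 0, 0, 0, 0, 0, 0.005]]}}

```text
t: 28.17
eef_pos: [556.0, -365.3, 209.1]
tcp_rot: [3.141, 0.0, 1.719]
ft_force: [0.4, -0.4, -0.1]
opening: 0.162
```

Call:
{"method": "apply_moves", "body": {"commands": [[0, 0, 0, 0, 0, 0.0005, 0.005], [0, 0, 0, 0, 0, 0, 0.005], [0, 0, 0, 0, 0, 0, 0.005]]}}

```text
t: 28.42
eef_pos: [556.0, -365.3, 208.5]
tcp_rot: [-3.142, -0.0, 1.719]
ft_force: [0.3, -0.4, -0.1]
opening: 0.163
```

Call:
{"method": "apply_moves", "body": {"commands": [[0, 0, 0, 0, 0, 0, 0.022], [0, 0, 0, 0, 0, 0, 0.022], [0, 0, 0, 0, 0, 0, 0.022], [0, 0, 0, 0, 0, 0, 0.022], [0, 0, 0, 0, 0, -0.01, 0.022]]}}

```text
t: 28.83
eef_pos: [555.7, -365.1, 217.2]
tcp_rot: [-3.14, -0.002, 1.719]
ft_force: [-0.4, 0.3, -0.2]
opening: 0.23
```

Call:
{"method": "apply_moves", "body": {"commands": [[0, 0, 0, 0, 0, -0.03, 0.022], [0, 0, 0, 0, 0, -0.04, 0.022], [0, 0, 0, 0, 0, -0.04, 0.022], [0, 0, 0, 0, 0, -0.04, 0.06], [0, 0, 0, 0, 0, -0.036, 0.075]]}}

```text
t: 29.25
eef_pos: [555.6, -365.0, 408.1]
tcp_rot: [3.14, 0.001, 1.719]
ft_force: [0.1, 0.2, 0.7]
opening: 0.324
```

Run:
```python
from h import *
s=env.state(); print(s["eef_pos"],s["tcp_rot"],s["opening"],s["ft_force"])
d=shot("wrist");e=shot("scene")
cv2.imwrite("pics/p2.png",np.hstack([cv2.resize(d["bgr"],(400,300)),cv2.resize(e["bgr"][80:260,130:370],(400,300))]))
for f in fresh(d,35): print(f)
print("scene")
for f in fresh(e,35,30): print(f)
```

```text
[ 555.58917713 -364.95363253  408.10571684] [3.14035938e+00 1.17082578e-03 1.71911269e+00] 0.3236565483175019 [0.07174006 0.20685485 0.65054989]
(np.int32(927), [283.1, 181.5], [555.5, -363.2], [16.2, 60.5], 98.8)
scene
```

View pics/p2.png

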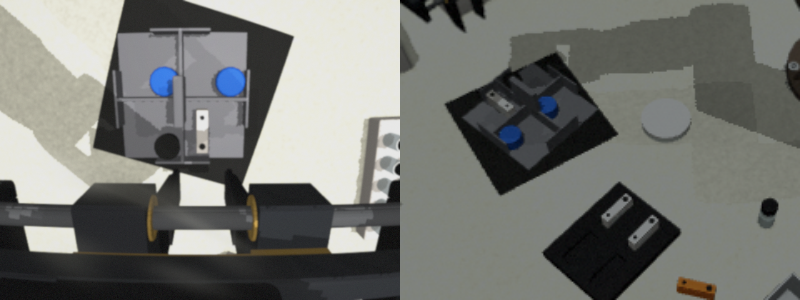

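Call:
{"method": "apply_moves", "body": {"commands": [[0, 0, 0, 0.04, 0.0064, 0, 0.075], [0, 0, 0, 0.04, 0.0064, 0, 0.075], [0, 0, 0, 0.04, 0.0064, 0, 0.075], [0, 0, 0, 0.04, 0.0064, 0, 0.075], [0, 0, 0, 0.04, 0.0064, 0, 0.075]]}}

```text
t: 29.77
eef_pos: [557.5, -161.0, 404.6]
tcp_rot: [-3.142, -0.0, 1.719]
ft_force: [0.5, 0.4, 0.3]
opening: 0.748
```

Call:
{"method": "apply_moves", "body": {"commands": [[0, 0, 0, 0.04, 0.0064, 0, 0.075], [0, 0, 0, 0.04, 0.0064, 0, 0.075], [0, 0, 0, 0.04, 0.0064, 0, 0.075], [0, 0, 0, 0.02, 0.0032, 0, 0.075], [0, 0, 1.4, 0, 0, 0, 0.075]]}}

```text
t: 30.18
eef_pos: [559.1, -17.4, 404.8]
tcp_rot: [-3.142, -0.001, 1.699]
ft_force: [0.4, 0.0, -0.4]
opening: 0.789
```

Call:
{"method": "apply_moves", "body": {"commands": [[0, 0, 0, 0, 0, 0, 0.075], [0, 0, 0, 0, 0, 0, 0.075], [0, 0, 0, 0, 0, 0, 0.075]]}}

```text
t: 30.43
eef_pos: [559.6, -22.1, 404.5]
tcp_rot: [-3.142, 0.0, 1.694]
ft_force: [-1.6, -0.3, -0.3]
opening: 0.791
```

Run:
```python
from h import *
d=shot("wrist"); s=env.state(); print(s["eef_pos"],s["tcp_rot"],s["opening"])
R=Ro.from_euler("xyz",s["tcp_rot"]).as_matrix()
for f in fresh(d): print(f, "tool shift",R.T@(np.r_[f[2],0]-s["eef_pos"]))
```

```text
[559.57562049 -22.18666208 404.45498876] [-3.14150136e+00  1.38273823e-05  1.69337097e+00] 0.7865369163384809
(np.int32(1065), [256.8, 145.7], [528.8, 14.4], [59.8, 16.5], 8.1) tool shift [ 40.08062135 -26.03441448 404.45681308]
(np.int32(819), [256.9, 208.1], [535.7, -45.9], [57.2, 15.1], 7.0) tool shift [-20.6106043  -26.55894102 404.45770016]
```

Call:
{"method": "apply_moves", "body": {"commands": [[0, 0, 0, -0.0212, -0.0262, 0.01, 0.075], [0, 0, 0, 0, 0, 0.035, 0.075], [0, 0, 0, 0, 0, 0.04, 0.075], [0, 0, 0, 0, 0, 0.04, 0.075], [0, 0, 0, 0, 0, 0.03, 0.075]]}}

```text
t: 30.9
eef_pos: [535.5, -46.4, 247.1]
tcp_rot: [-3.14, -0.0, 1.693]
ft_force: [1.0, -0.1, -0.5]
opening: 0.794
```

Call:
{"method": "apply_moves", "body": {"commands": [[0, 0, 0, 0, 0, 0.018, 0.075], [0, 0, 0, 0, 0, 0.011, 0.075], [0, 0, 0, 0, 0, 0.006, 0.075], [0, 0, 0, 0, 0, 0.002, 0.075], [0, 0, 0, 0, 0, 0, 0.075]]}}

```text
t: 31.32
eef_pos: [536.4, -45.6, 213.0]
tcp_rot: [3.141, 0.0, 1.694]
ft_force: [-0.3, -0.1, 0.5]
opening: 0.792
```

Call:
{"method": "apply_moves", "body": {"commands": [[0, 0, 0, 0, 0, 0, 0.06], [0, 0, 0, 0, 0, 0, 0.05], [0, 0, 0, 0, 0, 0, 0.05], [0, 0, 0, 0, 0, 0, 0.05], [0, 0, 0, 0, 0, 0, 0.05]]}}

```text
t: 31.73
eef_pos: [536.3, -45.2, 213.4]
tcp_rot: [3.14, 0.0, 1.695]
ft_force: [-1.4, 0.0, 6.5]
opening: 0.628
```

Call:
{"method": "apply_moves", "body": {"commands": [[0, 0, 0, 0, 0, 0, 0.05], [0, 0, 0, 0, 0, 0, 0.05], [0, 0, 0, 0, 0, 0, 0.05]]}}

```text
t: 31.98
eef_pos: [536.3, -45.2, 213.4]
tcp_rot: [3.14, 0.0, 1.695]
ft_force: [-0.5, 0.3, 7.2]
opening: 0.628
```

Call:
{"method": "apply_moves", "body": {"commands": [[0, 0, 0, 0, 0, -0.01, 0.05], [0, 0, 0, 0, 0, -0.03, 0.05], [0, 0, 0, 0, 0, -0.04, 0.05], [0, 0, 0, 0, 0, -0.03, 0.05], [0, 0, 0, 0, 0, -0.01, 0.05]]}}

```text
t: 32.4
eef_pos: [536.3, -45.2, 337.4]
tcp_rot: [3.136, 0.002, 1.695]
ft_force: [-0.3, -0.3, -1.0]
opening: 0.629
```

Call:
{"method": "apply_moves", "body": {"commands": [[0, 0, 0, -0.0359, 0.0007, 0, 0.05], [0, 0, 0, -0.0359, 0.0007, 0, 0.05], [0, 0, 0, -0.0359, 0.0007, 0, 0.05], [0, 0, 0, -0.0359, 0.0007, 0, 0.05], [0, 0, 0, -0.0359, 0.0007, 0, 0.05]]}}

```text
t: 32.82
eef_pos: [561.6, -224.5, 332.6]
tcp_rot: [-3.141, -0.0, 1.695]
ft_force: [0.7, -0.0, -0.0]
opening: 0.624
```

Call:
{"method": "apply_moves", "body": {"commands": [[0, 0, 0, -0.0359, 0.0007, 0, 0.05], [0, 0, 0, -0.0359, 0.0007, 0, 0.05], [0, 0, 0, -0.0359, 0.0007, 0, 0.05], [0, 0, 0, -0.0359, 0.0007, 0, 0.05], [0, 0, 6.815, 0, 0, 0, 0.05]]}}

```text
t: 33.23
eef_pos: [582.0, -370.5, 331.9]
tcp_rot: [3.141, 0.001, 1.576]
ft_force: [0.6, -0.1, -0.2]
opening: 0.631
```

Call:
{"method": "apply_moves", "body": {"commands": [[0, 0, 6.815, 0, 0, 0, 0.05], [0, 0, 6.815, 0, 0, 0, 0.05], [0, 0, 6.815, 0, 0, 0, 0.05], [0, 0, 6.815, 0, 0, 0, 0.05], [0, 0, 6.815, 0, 0, 0, 0.05]]}}

```text
t: 33.65
eef_pos: [582.2, -365.0, 332.2]
tcp_rot: [-3.141, -0.0, 0.975]
ft_force: [0.0, 0.6, -0.8]
opening: 0.629
```

Call:
{"method": "apply_moves", "body": {"commands": [[0, 0, 6.815, 0, 0, 0, 0.05], [0, 0, 6.815, 0, 0, 0, 0.05], [0, 0, 6.815, 0, 0, 0, 0.05], [0, 0, 6.815, 0, 0, 0, 0.05], [0, 0, 6.815, 0, 0, 0, 0.05]]}}

```text
t: 34.07
eef_pos: [582.2, -364.9, 332.3]
tcp_rot: [-3.141, 0.0, 0.38]
ft_force: [0.2, 0.4, 0.0]
opening: 0.628
```

Call:
{"method": "apply_moves", "body": {"commands": [[0, 0, 6.815, 0, 0, 0, 0.05], [0, 0, 6.815, 0, 0, 0, 0.05], [0, 0, 0, 0, 0, 0, 0.05], [0, 0, 0, 0, 0, 0, 0.05], [0, 0, 0, 0, 0, 0, 0.05]]}}

```text
t: 34.48
eef_pos: [582.3, -365.0, 332.4]
tcp_rot: [-3.141, 0.0, 0.152]
ft_force: [0.2, 0.4, -0.2]
opening: 0.625
```

Run:
```python
from h import *
d=shot("wrist"); s=env.state(); print(s["eef_pos"],s["tcp_rot"],s["opening"])
e=shot("scene")
cv2.imwrite("pics/p3.png",np.hstack([cv2.resize(d["bgr"],(400,300)),cv2.resize(e["bgr"][80:260,130:370],(400,300))]))
for z in (35,153): print([f for f in fresh(d,z)])
```

```text
[ 582.29540479 -365.04165219  332.42109369] [-3.14131296e+00  1.35420330e-04  1.51730326e-01] 0.623545449255916
[]
[(np.int32(3253), [285.5, 271.9], [578.3, -364.7], [59.6, 14.9], 98.7)]
```

View pics/p3.png

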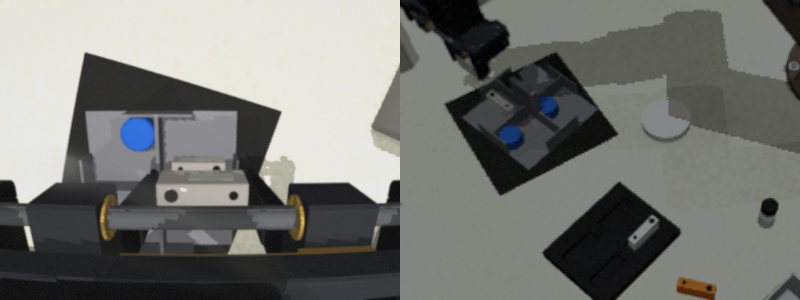

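Call:
{"method": "apply_moves", "body": {"commands": [[0, 0, 0, 0, 0, 0.015, 0.05], [0, 0, 0, 0, 0, 0.03, 0.05], [0, 0, 0, 0, 0, 0.03, 0.05], [0, 0, 0, 0, 0, 0.02, 0.05], [0, 0, 0, 0, 0, 0.013, 0.05]]}}

```text
t: 35.0
eef_pos: [582.0, -364.8, 222.0]
tcp_rot: [-3.139, 0.002, 0.15]
ft_force: [0.5, -0.2, -0.4]
opening: 0.632
```

Call:
{"method": "apply_moves", "body": {"commands": [[0, 0, 0, 0, 0, 0.007, 0.05], [0, 0, 0, 0, 0, 0.003, 0.05], [0, 0, 0, 0, 0, 0.001, 0.05], [0, 0, 0, 0, 0, 0, 0.05], [0, 0, 0, 0, 0, 0, 0.05]]}}

```text
t: 35.42
eef_pos: [582.5, -365.2, 214.7]
tcp_rot: [3.14, -0.001, 0.149]
ft_force: [0.1, 0.1, -0.4]
opening: 0.628
```

Call:
{"method": "apply_moves", "body": {"commands": [[0, 0, 0, 0, 0, 0.001, 0.05], [0, 0, 0, 0, 0, 0.001, 0.05], [0, 0, 0, 0, 0, 0, 0.05], [0, 0, 0, 0, 0, 0, 0.05], [0, 0, 0, 0, 0, 0, 0.05]]}}

```text
t: 35.83
eef_pos: [582.3, -365.1, 211.6]
tcp_rot: [3.142, -0.0, 0.148]
ft_force: [-0.2, 0.3, 0.5]
opening: 0.627
```

Call:
{"method": "apply_moves", "body": {"commands": [[0, 0, 0, 0, 0, 0.001, 0.05], [0, 0, 0, 0, 0, 0, 0.05], [0, 0, 0, 0, 0, 0, 0.05]]}}

```text
t: 36.08
eef_pos: [582.4, -365.1, 210.5]
tcp_rot: [3.142, -0.0, 0.148]
ft_force: [-0.0, 0.4, 0.5]
opening: 0.63
```

Call:
{"method": "apply_moves", "body": {"commands": [[0, 0, 0, 0, 0, 0, 0.064], [0, 0, 0, 0, 0, 0, 0.066], [0, 0, 0, 0, 0, 0, 0.066], [0, 0, 0, 0, 0, 0, 0.066], [0, 0, 0, 0, 0, 0, 0.066]]}}

```text
t: 36.5
eef_pos: [582.3, -365.1, 210.5]
tcp_rot: [-3.142, -0.0, 0.148]
ft_force: [-0.1, 0.1, 0.3]
opening: 0.692
```

Call:
{"method": "apply_moves", "body": {"commands": [[0, 0, 0, 0, 0, -0.01, 0.066], [0, 0, 0, 0, 0, -0.03, 0.066], [0, 0, 0, 0, 0, -0.04, 0.066], [0, 0, 0, 0, 0, -0.04, 0.066], [0, 0, 0, 0, 0, -0.04, 0.066]]}}

```text
t: 36.92
eef_pos: [582.1, -364.9, 373.0]
tcp_rot: [-3.142, -0.0, 0.148]
ft_force: [0.1, -0.5, -0.5]
opening: 0.693
```

Call:
{"method": "apply_moves", "body": {"commands": [[0, 0, 0, 0, 0, -0.034, 0.075], [0, 0, 0, 0, 0, 0, 0.075], [0, 0, 0, 0, 0, 0, 0.075]]}}

```text
t: 37.17
eef_pos: [582.1, -364.9, 407.5]
tcp_rot: [3.138, -0.003, 0.148]
ft_force: [-0.8, 0.8, -0.0]
opening: 0.779
```

Run:
```python
from h import *
d=shot("wrist"); s=env.state(); print(s["eef_pos"],s["tcp_rot"],s["opening"])
cv2.imwrite("pics/p4.png",d["bgr"])
for f in fresh(d,35):
    v=np.array(f[2])-[521.9,-324.1]; print(f,"local",v@[.1478,-.989],v@[.989,.1478])
```

```text
[ 582.01370569 -364.8264867   405.33049765] [ 3.14084429e+00 -7.93507914e-04  1.48434513e-01] 0.786448256047775
(np.int32(1087), [282.4, 187.7], [580.1, -364.8], [17.9, 62.1], 98.5) local 48.85426 51.54434000000005
(np.int32(963), [277.2, 211.8], [554.9, -363.5], [61.1, 17.5], 98.4) local 43.84399999999998 26.813680000000005
```

Call:
{"method": "apply_moves", "body": {"commands": [[0, 0, -6.815, 0, 0, 0, 0.075], [0, 0, -6.815, 0, 0, 0, 0.075], [0, 0, -6.815, 0, 0, 0, 0.075], [0, 0, -6.815, 0, 0, 0, 0.075], [0, 0, -6.815, 0, 0, 0, 0.075]]}}

```text
t: 37.63
eef_pos: [582.3, -365.1, 402.6]
tcp_rot: [-3.138, 0.0, 0.749]
ft_force: [-0.2, -0.1, -0.4]
opening: 0.79
```

Call:
{"method": "apply_moves", "body": {"commands": [[0, 0, -6.815, 0, 0, 0, 0.075], [0, 0, -6.815, 0, 0, 0, 0.075], [0, 0, -6.815, 0, 0, 0, 0.075], [0, 0, -6.815, 0, 0, 0, 0.075], [0, 0, -6.815, 0, 0, 0, 0.075]]}}

```text
t: 38.05
eef_pos: [582.3, -365.1, 402.6]
tcp_rot: [-3.139, -0.001, 1.344]
ft_force: [-0.5, -0.4, 0.0]
opening: 0.79
```

Call:
{"method": "apply_moves", "body": {"commands": [[0, 0, -6.815, 0, 0, 0, 0.075], [0, 0, -6.815, 0, 0, 0, 0.075], [0, 0, -6.815, 0, 0, 0, 0.075], [0, 0, 0, 0.0381, -0.0007, 0, 0.075], [0, 0, 0, 0.0381, -0.0007, 0, 0.075]]}}

```text
t: 38.47
eef_pos: [571.0, -290.0, 402.0]
tcp_rot: [-3.139, -0.002, 1.693]
ft_force: [1.1, 0.2, -0.1]
opening: 0.784
```

Call:
{"method": "apply_moves", "body": {"commands": [[0, 0, 0, 0.0381, -0.0007, 0, 0.075], [0, 0, 0, 0.0381, -0.0007, 0, 0.075], [0, 0, 0, 0.0381, -0.0007, 0, 0.075], [0, 0, 0, 0.0381, -0.0007, 0, 0.075], [0, 0, 0, 0.0381, -0.0007, 0, 0.075]]}}

```text
t: 38.88
eef_pos: [543.7, -99.4, 403.1]
tcp_rot: [-3.139, -0.001, 1.694]
ft_force: [0.6, -0.0, 0.3]
opening: 0.788
```

Call:
{"method": "apply_moves", "body": {"commands": [[0, 0, 0, 0.0381, -0.0007, 0, 0.075], [0, 0, 0, 0.0381, -0.0007, 0, 0.075], [0, 0, 0, 0, 0, 0, 0.075], [0, 0, 0, 0, 0, 0, 0.075], [0, 0, 0, 0, 0, 0, 0.075]]}}

```text
t: 39.3
eef_pos: [533.8, -25.7, 403.7]
tcp_rot: [-3.14, -0.0, 1.695]
ft_force: [-0.1, -0.4, -0.5]
opening: 0.789
```

Run:
```python
from h import *
d=shot("wrist"); s=env.state(); print(s["eef_pos"],s["tcp_rot"],s["opening"])
R=Ro.from_euler("xyz",s["tcp_rot"]).as_matrix()
for f in fresh(d): print(f, "tool shift",R.T@(np.r_[f[2],0]-s["eef_pos"]))
```

```text
[533.90061885 -26.28201743 403.81004836] [-3.14044890e+00 -2.80348279e-04  1.69421274e+00] 0.7897061775171675
(np.int32(1052), [285.0, 145.4], [528.4, 14.3], [59.4, 16.5], 8.2) tool shift [ 4.08372803e+01 -1.12551970e-03  4.03821778e+02]
```

Call:
{"method": "apply_moves", "body": {"commands": [[0, 0, 0, 0.041, 0, 0.0, 0.075], [0, 0, 0, 0, 0, 0.035, 0.075], [0, 0, 0, 0, 0, 0.04, 0.075], [0, 0, 0, 0, 0, 0.04, 0.075], [0, 0, 0, 0, 0, 0.035, 0.075]]}}

```text
t: 39.77
eef_pos: [528.4, 13.9, 252.3]
tcp_rot: [-3.141, -0.0, 1.693]
ft_force: [1.0, -0.2, -0.3]
opening: 0.79
```

Call:
{"method": "apply_moves", "body": {"commands": [[0, 0, 0, 0, 0, 0.02, 0.075], [0, 0, 0, 0, 0, 0.012, 0.075], [0, 0, 0, 0, 0, 0.006, 0.075], [0, 0, 0, 0, 0, 0.003, 0.075], [0, 0, 0, 0, 0, 0, 0.075]]}}

```text
t: 40.18
eef_pos: [528.8, 14.4, 213.3]
tcp_rot: [-3.141, -0.0, 1.694]
ft_force: [-1.0, 0.0, 0.9]
opening: 0.792
```

Call:
{"method": "apply_moves", "body": {"commands": [[0, 0, 0, 0, 0, 0, 0.06], [0, 0, 0, 0, 0, 0, 0.05], [0, 0, 0, 0, 0, 0, 0.05], [0, 0, 0, 0, 0, 0, 0.05], [0, 0, 0, 0, 0, 0, 0.05]]}}

```text
t: 40.6
eef_pos: [528.8, 15.1, 214.3]
tcp_rot: [3.14, 0.0, 1.695]
ft_force: [-1.0, -1.7, 7.1]
opening: 0.63
```

Call:
{"method": "apply_moves", "body": {"commands": [[0, 0, 0, 0, 0, 0, 0.05], [0, 0, 0, 0, 0, 0, 0.05], [0, 0, 0, 0, 0, 0, 0.05]]}}

```text
t: 40.85
eef_pos: [528.8, 15.1, 214.3]
tcp_rot: [3.14, 0.0, 1.695]
ft_force: [-0.2, -1.1, 6.7]
opening: 0.629
```

Call:
{"method": "apply_moves", "body": {"commands": [[0, 0, 0, 0, 0, -0.01, 0.05], [0, 0, 0, 0, 0, -0.03, 0.05], [0, 0, 0, 0, 0, -0.04, 0.05], [0, 0, 0, 0, 0, -0.03, 0.05], [0, 0, 0, 0, 0, -0.01, 0.05]]}}

```text
t: 41.27
eef_pos: [528.8, 15.2, 338.4]
tcp_rot: [3.136, 0.001, 1.695]
ft_force: [0.7, 0.4, -0.3]
opening: 0.628
```

Call:
{"method": "apply_moves", "body": {"commands": [[0, 0, 0, -0.0383, 0.0028, 0, 0.05], [0, 0, 0, -0.0383, 0.0028, 0, 0.05], [0, 0, 0, -0.0383, 0.0028, 0, 0.05], [0, 0, 0, -0.0383, 0.0028, 0, 0.05], [0, 0, 0, -0.0383, 0.0028, 0, 0.05]]}}

```text
t: 41.68
eef_pos: [566.1, -174.9, 333.6]
tcp_rot: [-3.141, -0.0, 1.695]
ft_force: [0.0, -0.2, 0.1]
opening: 0.627
```

Call:
{"method": "apply_moves", "body": {"commands": [[0, 0, 0, -0.0383, 0.0028, 0, 0.05], [0, 0, 0, -0.0383, 0.0028, 0, 0.05], [0, 0, 0, -0.0383, 0.0028, 0, 0.05], [0, 0, 0, -0.0383, 0.0028, 0, 0.05], [0, 0, 0, -0.0383, 0.0028, 0, 0.05]]}}

```text
t: 42.1
eef_pos: [603.6, -363.3, 333.4]
tcp_rot: [-3.141, -0.001, 1.695]
ft_force: [0.8, 0.7, 0.3]
opening: 0.627
```

Call:
{"method": "apply_moves", "body": {"commands": [[0, 0, 6.815, 0, 0, 0, 0.05], [0, 0, 6.815, 0, 0, 0, 0.05], [0, 0, 6.815, 0, 0, 0, 0.05], [0, 0, 6.815, 0, 0, 0, 0.05], [0, 0, 6.815, 0, 0, 0, 0.05]]}}

```text
t: 42.52
eef_pos: [603.6, -361.5, 333.2]
tcp_rot: [-3.141, -0.0, 1.094]
ft_force: [1.2, 0.4, 0.4]
opening: 0.625
```

Call:
{"method": "apply_moves", "body": {"commands": [[0, 0, 6.815, 0, 0, 0, 0.05], [0, 0, 6.815, 0, 0, 0, 0.05], [0, 0, 6.815, 0, 0, 0, 0.05], [0, 0, 6.815, 0, 0, 0, 0.05], [0, 0, 6.815, 0, 0, 0, 0.05]]}}

```text
t: 42.93
eef_pos: [603.6, -361.3, 333.3]
tcp_rot: [-3.141, 0.0, 0.5]
ft_force: [-0.2, -0.2, 0.2]
opening: 0.63
```

Call:
{"method": "apply_moves", "body": {"commands": [[0, 0, 6.815, 0, 0, 0, 0.05], [0, 0, 6.815, 0, 0, 0, 0.05], [0, 0, 6.815, 0, 0, 0, 0.05], [0, 0, 0, 0, 0, 0, 0.05], [0, 0, 0, 0, 0, 0, 0.05]]}}

```text
t: 43.35
eef_pos: [603.7, -361.4, 333.4]
tcp_rot: [-3.141, 0.0, 0.152]
ft_force: [0.5, 0.1, 0.1]
opening: 0.629
```

Call:
{"method": "apply_moves", "body": {"commands": [[0, 0, 0, 0, 0, 0, 0.05], [0, 0, 0, 0, 0, 0, 0.05]]}}

```text
t: 43.52
eef_pos: [603.7, -361.5, 333.4]
tcp_rot: [-3.141, 0.0, 0.151]
ft_force: [-0.3, 0.4, -1.1]
opening: 0.627
```

Call:
{"method": "apply_moves", "body": {"commands": [[0, 0, 0, 0, 0, 0.015, 0.05], [0, 0, 0, 0, 0, 0.03, 0.05], [0, 0, 0, 0, 0, 0.03, 0.05], [0, 0, 0, 0, 0, 0.02, 0.05], [0, 0, 0, 0, 0, 0.013, 0.05]]}}

```text
t: 43.93
eef_pos: [603.3, -361.3, 223.0]
tcp_rot: [-3.139, 0.002, 0.15]
ft_force: [-3.0, -0.7, 1.0]
opening: 0.632
```

Call:
{"method": "apply_moves", "body": {"commands": [[0, 0, 0, 0, 0, 0.007, 0.05], [0, 0, 0, 0, 0, 0.003, 0.05], [0, 0, 0, 0, 0, 0.001, 0.05], [0, 0, 0, 0, 0, 0, 0.05], [0, 0, 0, 0, 0, 0, 0.05]]}}

```text
t: 44.35
eef_pos: [603.9, -361.6, 215.6]
tcp_rot: [3.141, -0.001, 0.149]
ft_force: [-2.2, -0.5, -1.9]
opening: 0.627
```

Call:
{"method": "apply_moves", "body": {"commands": [[0, 0, 0, 0, 0, 0.001, 0.05], [0, 0, 0, 0, 0, 0.001, 0.05], [0, 0, 0, 0, 0, 0, 0.05], [0, 0, 0, 0, 0, 0, 0.05], [0, 0, 0, 0, 0, 0, 0.05]]}}

```text
t: 44.77
eef_pos: [603.9, -361.5, 212.7]
tcp_rot: [3.141, -0.001, 0.148]
ft_force: [-0.5, 0.1, -0.4]
opening: 0.628
```

Call:
{"method": "apply_moves", "body": {"commands": [[0, 0, 0, 0, 0, 0.001, 0.05], [0, 0, 0, 0, 0, 0, 0.05], [0, 0, 0, 0, 0, 0, 0.05]]}}

```text
t: 45.02
eef_pos: [603.8, -361.5, 211.5]
tcp_rot: [-3.142, -0.0, 0.148]
ft_force: [0.1, -0.5, -0.6]
opening: 0.628
```

Run:
```python
from h import *
d=shot("wrist"); e=shot("scene"); s=env.state(); print(s["eef_pos"],s["ft_force"])
cv2.imwrite("pics/p5.png",np.hstack([cv2.resize(d["bgr"],(400,300)),cv2.resize(e["bgr"][80:200,130:290],(400,300),interpolation=cv2.INTER_CUBIC)]))
```

```text
[ 603.79171093 -361.49759494  211.49536148] [ 0.15609628  0.92894957 -0.24689269]
```

View pics/p5.png

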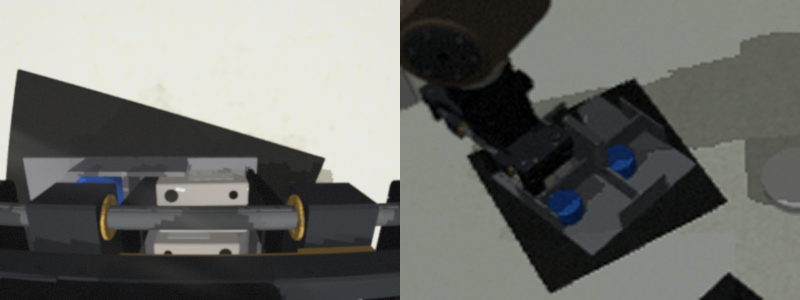

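Call:
{"method": "apply_moves", "body": {"commands": [[0, 0, 0, 0, 0, 0, 0.064], [0, 0, 0, 0, 0, 0, 0.066], [0, 0, 0, 0, 0, 0, 0.066], [0, 0, 0, 0, 0, 0, 0.066], [0, 0, 0, 0, 0, 0, 0.066]]}}

```text
t: 45.53
eef_pos: [603.8, -361.5, 211.5]
tcp_rot: [-3.141, -0.0, 0.148]
ft_force: [-0.4, -0.1, 0.2]
opening: 0.693
```

Call:
{"method": "apply_moves", "body": {"commands": [[0, 0, 0, 0, 0, -0.01, 0.066], [0, 0, 0, 0, 0, -0.03, 0.066], [0, 0, 0, 0, 0, -0.04, 0.066], [0, 0, 0, 0, 0, -0.04, 0.066], [0, 0, 0, 0, 0, -0.04, 0.066]]}}

```text
t: 45.95
eef_pos: [603.4, -361.4, 374.1]
tcp_rot: [-3.142, -0.0, 0.148]
ft_force: [0.4, -1.7, 0.1]
opening: 0.691
```

Call:
{"method": "apply_moves", "body": {"commands": [[0, 0, 0, -0.03, 0, -0.03, 0.066], [0, 0, 0, -0.04, 0, 0, 0.066], [0, 0, 0, 0, 0, 0, 0.066], [0, 0, 0, 0, 0, 0, 0.066], [0, 0, 0, 0, 0, 0, 0.066]]}}

```text
t: 46.37
eef_pos: [535.1, -371.9, 401.6]
tcp_rot: [3.141, -0.001, 0.148]
ft_force: [0.0, 0.6, -0.3]
opening: 0.696
```

Run:
```python
from h import *
d=shot("wrist"); e=shot("scene"); s=env.state(); print(s["t"],s["eef_pos"],s["ft_force"])
for f in fresh(d,35):
    v=np.array(f[2])-[521.9,-324.1]; print(f,"local",v@[.1478,-.989],v@[.989,.1478])
cv2.imwrite("pics/f1.png",np.hstack([cv2.resize(d["bgr"],(400,300)),cv2.resize(e["bgr"],(400,300))]))
```

```text
46.4667 [ 535.8115385  -371.66895944  400.67168753] [-0.98633589  0.02178746  0.24926508]
```

View pics/f1.png

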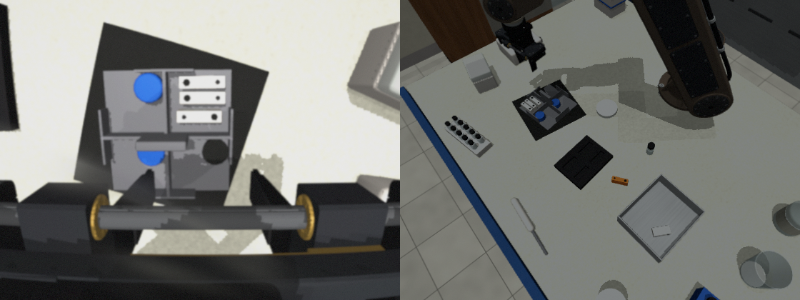

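Run:
```python
from cell import env
print(env.job_done())
```

```text
the job is handed in; nothing more can be done
None
```

The job is done and handed in at about 46.5 s of robot time. There was one used cartridge and three fresh ones at this start.

**What I did:** I lifted the organiser by its handle and carried it over the steel tub. I then dipped the open corner to 35°, and the used cartridge slid out into the tub. I set the organiser back flat on its mat, about 4 mm from where it started. The three fresh cartridges then went into the emptied compartment, the first gripped across its width and the other two by their ends.

**Last checks (wrist and scene pictures):**
- The three cartridges lie side by side in the compartment, and the pocket tray is empty.
- Both caps and the bung are in their own compartments. The two caps slid a little within theirs during the tip.
- The used cartridge is in the tub, and the vial, dish and orange look-alike show no visible change of place.
- No force reading went above about 8 N, and the gripper is clear of everything.

**Checks that failed or disagreed:**
- The final automatic detection found none of the three cartridges in the last wrist view, for a reason I did not look into, so the third one's place rests on the picture alone. The other two were measured at about (44, 27) and (49, 52) mm in the organiser's axes, as planned.
- While lowering the third cartridge there was a brief sideways reading of about 3 N. It was gone before release and had no visible effect.

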